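Pack the two job trays for tomorrow

ROBOT

A 7-joint arm with a two-finger parallel gripper is mounted at the origin on a cart in front of the work surface, level with it; the furniture and walls round the work are solid. World frame = base frame: x ahead of the robot, y to its left, z up, the work surface at z = 0. Lengths are in m, angles in rad, forces in N, time in s.
With the tool pointing down it reaches from about 0.4 to 0.85 m from the base axis. Payload 10.4 kg.
Tool frame: the origin (TCP) lies on the centre line of the jaws, within the pads' length; the fingertips stand 17 mm ahead of it and the grasp point (between the pads) lies 2 mm behind it; z points along the fingers, y is the line along which they close (so a half turn about z gives the same grasp; the last joint's range is limited). The gripper opens to 85 mm and grips with 20 to 120 N. Pads are 22 mm wide; open, the fingers measure 114 mm over their backs; the gripper's body (76 mm by 85 mm) begins 54 mm behind the grasp point. The pads swing forward as they close: fully open they stand 13 mm farther back than shut.
Start: joints at [1.099, 0.332, -0.065, 1.46, 0.022, 1.35, -0.088], TCP at [0.271, -0.563, 0.217] pointing down, gripper open.
Joint ranges: [-2.6, 2.6], [-0.5, 2.12], [-1.47, 1.34], [0.16, 2.42], [-1.27, 4.41], [0.06, 2.06], [-2.6, 2.6]. Speed limits (rad/s): [2.22, 2.22, 2.79, 2.79, 3.14, 3.14, 3.14].

INTERFACE

Orientations are given as a unit quaternion [x, y, z, w].
In Python, from workcell import get_obs, optics, job gives the robot as it stands. The module is installed in compiled form; this text tells all that it offers.
- The arm moves only by the tool send_rows, never from a script. Its argument "plan" is a list that holds one entry, the list of rows, each a list of 7 numbers: the turn, a rotation vector about the tool's x, y, z in units of 1.5 rad (1.0 is 1.5 rad), then the shift along the tool's x, y, z in units of 20 cm (1.0 is 20 cm), then the opening, from 0 (shut) to 1 (fully open). A call has 1 to 20 rows; each row shifts and turns the commanded pose from where the row before left it, along the tool's axes as they then stand; what a row does not reach is not made up. A row lasts 1/12 s, in which the tool goes at most 41.7 mm and 7.16 degrees, less where a joint would pass 70% of its speed; a pose out of reach is approached as far as the arm can. A call with a number of a shift or a turn outside -1 to 1 is refused whole. A call with a gripper value outside its range is refused whole. The fingers move at their own pace and stop on an object; "squeeze" is the grip in N (left out, the last holds). Time passes only in rows, so rows that do not move let the fingers close. It gives the time, the measured TCP pose, the force, the opening and the grip force at its end, in the units of the state.
- get_obs(): the state, without advancing time (a new reading comes with each control period).
- optics.camera(name): name is "scene" or "top"; returns the picture (480x640x3 uint8, red, green, blue); there is no depth.
- optics.get_calibration(name): a dict with "intrinsics" (3x3 intrinsics, pixels), "distortion" ([k1, k2, p1, p2, k3] as OpenCV has them; the pictures are not rectified), "world_from_camera" (4x4, takes a point from camera to world coordinates). Camera axes: x right, y up, looking along -z (the intrinsics and any distortion apply to the point x, -y, -z); pixel columns grow to the right and rows downward; lengths in m; the calibration is good to about 2 mm. A picture is of the moment at which its call begins. get_calibration takes no time and is no camera call.
- job.hand_in(): hands the job in; it is judged then, once.
The state is a dict: "clock": time; "joint_pos": joint angles; "joint_velocities": joint speeds; "tau": joint torques, N m; "position": TCP position; "ee_rot": TCP orientation; "ft_force": force on the tool from outside, world axes, zero at the start; "torque": the same for the moment, N m; "grip_width": opening from 0.0 (shut) to 1.0 (fully open); "grasp_force": force on a finger pad.
Only numpy, scipy, OpenCV 4.12 (cv2) and the standard library are available. Lean on these libraries where they do the work, as an engineer would, in place of code of your own. Each camera call takes 0.05 s, during which the arm holds its last target. There are 200 camera calls.

TASK

Pack the two wooden job trays for tomorrow from the stock on the bench. The tray with two cut-outs is for putting up a shelf and gets the tape measure and the tall jar of wall plugs; the tray with three cut-outs is for repairing a chair frame and gets the bottle of wood glue, the short jar of nails and the square pine block that takes the hammer blows. Stand each thing upright on the floor of the cut-out that fits it, set the glass jars down softly instead of dropping or ramming them, and leave everything else where it stands.

Things in the scene. Friction and masses are not known exactly. Their poses are not given: they have to be found in the camera images.
- tray_two: Fixed plywood tray with pale edging, 180 x 126 x 27 mm, steel pulls 22 mm beyond its short ends, TWO cut-outs. Origin: centre of underside, at bench height; x along its length, y across, z up. Cut-outs 18 mm deep, felt floor at z = 6 mm, rim at 24. For the tall jar: round, 74 mm, at x -40, y 0 mm. For the tape measure: 48 (along x) x 92 mm (along y), at x +40, y 0.
- tray_three: Fixed plywood tray with pale edging, 192 x 166 x 27 mm, steel pulls as on the other, THREE cut-outs. Origin: centre of underside, at bench height; x along its length, y across, z up. Floor at z = 6 mm, rim at 24. Short jar: round, 72 mm, at x -44, y +34 mm. Glue: 58 (along x) x 74 mm (along y), at x +44, y +34. Pine block: 156 (along x) x 52 mm (along y), at x 0, y -44.
- tall_jar: Tall clear glass jar of pale wall plugs with a red screw lid, upright: 60 mm diameter, 164 mm tall, 0.35 kg; the glass can be gripped at any height up to 140 mm. Once in its cut-out, its side is 50 mm from the middle of the tape measure's: little room there for a gripper's body. Origin: underside, within 2 mm of the centre; z up.
- short_jar: Short clear glass jar of grey nails with a red screw lid, upright on the mats in front (not the jars at the wall): 60 mm diameter, 87 mm tall, 0.2 kg; can be gripped at any height up to 70 mm. Origin: centre of the underside; z up.
- glue: Yellow bottle of wood glue with an orange nozzle, upright on the mats in front (not the like bottle at the wall): oval body 44 mm along its x by 60 mm along its y, 185 mm tall with the nozzle, 0.45 kg; grip across the 44 mm; shoulder at 110 mm, full width below. Origin: centre of the underside; z up.
- tape_measure: Lime-green tape measure standing upright: 34 mm wide along its x, case 69 mm along its y (from y = -29 to +40 mm; the steel hook sticks out a little further), 66 mm tall, 0.24 kg; grip across the 34 mm. It may go into its cut-out either way round. Origin: on the underside in mid-width, 5.5 mm short of the middle of its length; z up.
- block: Pine block of square section lying on the bench: 38 mm along its x, 140 mm along its y, 38 mm tall, 0.12 kg. Grip across the 38 mm with the fingertips at least 22 mm above its underside, so that they stay above the edging when it goes into its cut-out; either way round. Origin: centre of the underside; z up.
- gel_bottle: Bystander: white squeeze bottle with a teal nozzle, 48 x 66 x 178 mm, standing among the stock; leave it where it is. Origin: centre of the underside.
- oil_can: Bystander: blue spray can with a red cap, 53 mm diameter, 166 mm tall, behind the stock; leave it where it is. Above it hang paper rolls, from x = 0.63 m on and 0.45 m up, which the wrist must not hit. Origin: centre of the underside.
- flat_offcut: Bystander: flat brown wood offcut, 60 x 90 x 19 mm, lying behind the stock; leave it where it is. Origin: centre of the underside.

How it is judged:
By the outcome, as a careful person would: the job done as asked, in the order asked, and still so for the second after the job is handed in, with the robot touching nothing.
It also fails if it takes over 128 s, if anything falls off the work surface, if the arm or the gripper's body presses on something with over 40 N, if the wrist force passes 120 N, or if a joint passes its speed limit or range.

## Working session

There is one attempt and no reset: what is moved stays moved. The work goes in short steps, Python scripts to look and compute and a tool call to move; the robot and the scene stay as the last step left them, time stands still between calls to the robot, and variables do not carry over. Pictures are saved under pics/ and viewed, at most 14 in all, crops included, and the job is handed in when it is done.

Besides the shell and the picture viewer there is one more tool, called after "Emit:" as name(argument=value, ...) on one line, values as JSON. send_rows: Moves the arm, as the interface text tells. Its arguments: {"type":"object","properties":{"plan":{"type":"array"},"squeeze":{"type":"number"}},"required":["plan"]}

```bash
mkdir -p pics; ls; python3 - <<'E'
from workcell import get_obs, optics
import cv2
for n in("scene","top"):
    im=optics.camera(n); cv2.imwrite(f"pics/{n}0.png",im[:,:,::-1]); c=optics.get_calibration(n); print(n,c)
print(get_obs())
E
```

```text
pics
scene {'intrinsics': array([[505.10511534,   0.        , 321.79128142],
       [  0.        , 505.10511534, 232.03073446],
       [  0.        ,   0.        ,   1.        ]]), 'distortion': array([-0.14223521,  0.        ,  0.        ,  0.        ,  0.        ]), 'world_from_camera': array([[-0.75788341,  0.30655217, -0.57588064, -0.21276345],
       [-0.65217886, -0.33354971,  0.68074028,  0.9308862 ],
       [ 0.01659759,  0.89149894,  0.45271864,  0.64538597],
       [ 0.        ,  0.        ,  0.        ,  1.        ]])}
top {'intrinsics': array([[460.63626393,   0.        , 323.69962151],
       [  0.        , 460.63626393, 244.42062591],
       [  0.        ,   0.        ,   1.        ]]), 'distortion': array([-0.01760089,  0.        ,  0.        ,  0.        ,  0.        ]), 'world_from_camera': array([[-0.27452676,  0.93489868, -0.22494336,  0.31846717],
       [-0.96157348, -0.26608313,  0.06764765,  0.05715049],
       [ 0.00339006,  0.23487066,  0.97202072,  1.10314312],
       [ 0.        ,  0.        ,  0.        ,  1.        ]])}
{'clock': 0.1, 'joint_pos': array([ 1.09940748,  0.33281732, -0.06471227,  1.46086871,  0.02160081,
        1.34987848, -0.08851056]), 'joint_velocities': array([ 0.0004478 , -0.00037431,  0.00123187, -0.00169794,  0.00040644,
       -0.00062747,  0.00053558]), 'tau': array([ 2.66347197e-03, -6.26745987e+01,  4.97879635e-02, -3.92426455e+01,
        1.60565274e-02,  7.01076526e-03,  7.48440857e-05]), 'position': array([ 0.27102146, -0.56278836,  0.21588469]), 'ee_rot': array([ 9.74926537e-01,  2.22526042e-01, -1.68139768e-04, -6.15619060e-04]), 'ft_force': array([0.06747318, 0.68959763, 0.23912642]), 'torque': array([-0.04124976,  0.03773582, -0.02701312]), 'grasp_force': 0.0, 'grip_width': 1.0034395957588103}
```

View pics/scene0.png

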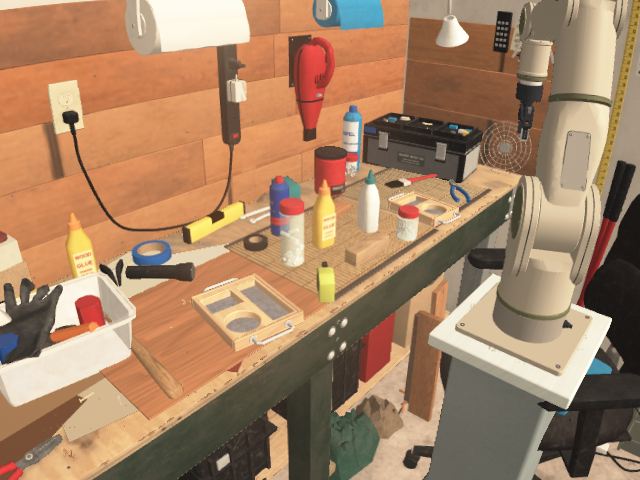

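View pics/top0.png

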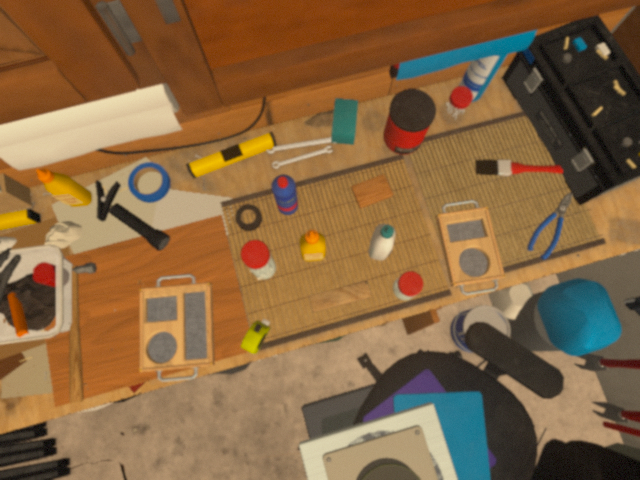

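The scene view shows tray_two on the right by the saw pliers and tray_three at the left, and the stock on the mats. In the top view the tall jar is near (258,257), glue (313,245), short jar (408,286), tape (256,336), block (340,293), tray_three (176,327) and tray_two (469,247).

```bash
cat > h.py <<'E'
import numpy as np, cv2
from workcell import get_obs, optics
def cal(n):
    c=optics.get_calibration(n); return c["intrinsics"],np.array(c["distortion"]),c["world_from_camera"]
def proj(n,P):
    K,d,T=cal(n); P=np.atleast_2d(P).astype(float); p=(P-T[:3,3])@T[:3,:3]; p=p*[1,-1,-1]
    return cv2.projectPoints(p,np.zeros(3),np.zeros(3),K,d)[0][:,0]
def ray(n,uv):
    K,d,T=cal(n); q=cv2.undistortPoints(np.array([[uv]],float),K,d)[0,0]
    return T[:3,3],T[:3,:3]@np.array([q[0],-q[1],-1.])
def atz(n,uv,z):
    o,r=ray(n,uv); return o+r*(z-o[2])/r[2]
def tri(a,b):
    o1,r1=ray("scene",a);o2,r2=ray("top",b)
    s=np.linalg.lstsq(np.c_[r1,-r2],o2-o1,rcond=None)[0]
    p,q=o1+r1*s[0],o2+r2*s[1]; return (p+q)/2,np.linalg.norm(p-q)
def crop(src,x0,y0,w,h,k,out):
    im=cv2.imread(src)[y0:y0+h,x0:x0+w]; cv2.imwrite(out,cv2.resize(im,None,fx=k,fy=k,interpolation=cv2.INTER_CUBIC))
E
python3 - <<'E'
from h import *
crop("pics/top0.png",130,170,200,150+60,2.8,"pics/c1.png") 
crop("pics/top0.png",300,190,215,150,3.7,"pics/c2.png")
crop("pics/scene0.png",180,165,290,200,2.75,"pics/c3.png")
print(atz("top",(176,327),.027),atz("top",(469,247),.027),proj("top",[.271,-.563,.217]),proj("scene",[.271,-.563,.217]))
E
```

```text
[0.47234092 0.36370456 0.027     ] [ 0.46562308 -0.3523825   0.027     ] [[634.00938358 289.197574  ]] [[519.81865377 144.75253741]]
```

View pics/c1.png

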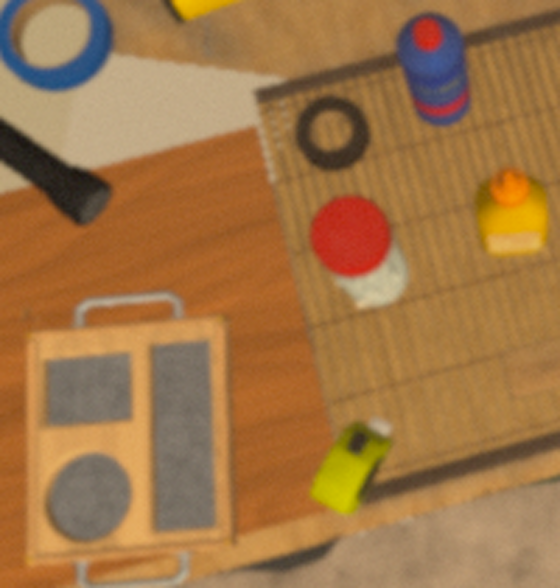

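View pics/c2.png

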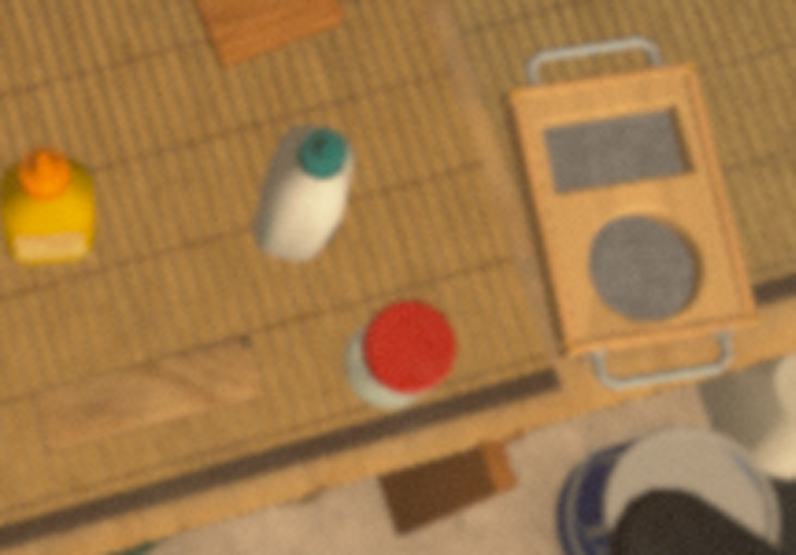

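View pics/c3.png

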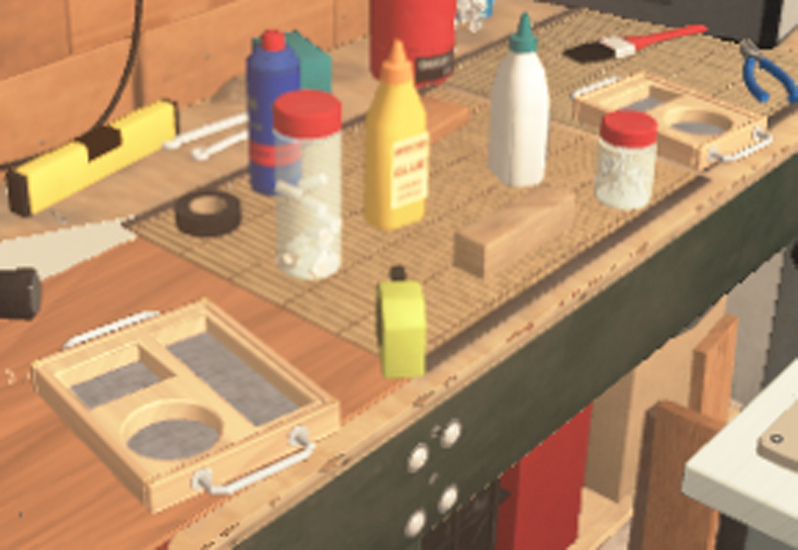

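The crops show the outlines clearly enough for model fits: tray_three's slot side is on the image right, its jar hole near the robot. tray_two's rectangle is away from the robot, and the tape's hook end points away from the robot.

```bash
cat > fit.py <<'E'
from h import *
from scipy.optimize import least_squares
import json
c1=lambda u,v:(130+u/2.8,170+v/2.8); c2=lambda u,v:(300+u/3.7,190+v/3.7); c3=lambda u,v:(180+u/2.75,165+v/2.75)
def R(a): return np.array([[np.cos(a),-np.sin(a),0],[np.sin(a),np.cos(a),0],[0,0,1]])
def world(p,X): return np.atleast_2d(X)/1000.@R(p[3]).T+np.array(p[:3])
def fit(name,top,scene,p0,yaw=True):
    def f(q):
        p=np.r_[q,p0[3]] if not yaw else q
        r=[]
        for n,L in(("top",top),("scene",scene)):
            if L: r.append((proj(n,world(p,[k[0] for k in L]))-[k[1] for k in L]).ravel())
        return np.concatenate(r)
    s=least_squares(f,p0 if yaw else p0[:3],loss="soft_l1"); p=list(s.x) if yaw else list(s.x)+[p0[3]]
    print(name,np.round(p,4),"rms px",round(np.sqrt(np.mean(f(s.x)**2)),2),"max",round(abs(f(s.x)).max(),1)); return p
F={}
F["tray_three"]=fit("tray_three",[((96,83,27),c1(28,335)),((96,-83,27),c1(225,318)),((-96,-83,27),c1(232,545)),((-96,83,27),c1(30,562)),((-44,34,6),c1(90,498)),],
 [((96,83,27),c3(35,372)),((96,-83,27),c3(205,301)),((-96,-83,27),c3(338,406)),((-96,83,27),c3(150,490))],[.47,.36,0,0])
F["tray_two"]=fit("tray_two",[((90,63,27),c2(512,92)),((90,-63,27),c2(692,66)),((-90,-63,27),c2(755,322)),((-90,63,27),c2(568,356))],
 [((90,63,27),c3(575,96)),((90,-63,27),c3(638,73)),((-90,-63,27),c3(768,125)),((-90,63,27),c3(700,152))],[.47,-.35,0,-.2])
F["tall_jar"]=fit("tall_jar",[((0,0,164),c1(351,236))],[((0,0,164),c3(307,104)),],[.55,.2,0,0],False)
F["short_jar"]=fit("short_jar",[((0,0,87),c2(410,345))],[((0,0,87),c3(629,124))],[.45,-.2,0,0],False)
F["glue"]=fit("glue",[((0,0,185),c2(45,158))],[((0,0,185),c3(399,42))],[.55,.1,0,0],False)
F["tape_measure"]=fit("tape",[((-17,40,66),c1(350,422)),((17,40,66),c1(392,437)),((-17,-29,66),c1(312,487)),((17,-29,66),c1(350,509))],
 [((-17,-29,66),c3(378,285)),((17,-29,66),c3(424,285)),((-17,-29,0),c3(382,373)),((17,-29,0),c3(426,377))],[.43,.2,0,-.5])
F["block"]=fit("block",[((-19,-70,38),c2(258,393)),((19,-70,38),c2(250,345)),((19,70,38),c2(38,397)),((-19,70,38),c2(45,447))],
 [((19,70,38),c3(455,234)),((-19,70,38),c3(487,246)),((-19,70,0),c3(485,277)),((-19,-70,38),c3(575,196))],[.45,-.05,0,.2])
json.dump(F,open("fit.json","w"))
E
cat > ov.py <<'E'
from h import *; import json
from fit import world
def box(a,b,c,d,z):
    return [[(a,c,z),(b,c,z),(b,d,z),(a,d,z),(a,c,z)]]
def circ(r,x,y,z): t=np.linspace(0,6.2832,33); return [[(x+r*np.cos(i),y+r*np.sin(i),z) for i in t]]
def ell(a,b,z): t=np.linspace(0,6.2832,33); return [[(a*np.cos(i),b*np.sin(i),z) for i in t]]
M=dict(tray_three=box(-96,96,-83,83,27)+circ(36,-44,34,24)+box(15,73,-3,71,24)+box(-78,78,-70,-18,24),
 tray_two=box(-90,90,-63,63,27)+circ(37,-40,0,24)+box(16,64,-46,46,24),
 tall_jar=circ(30,0,0,0)+circ(30,0,0,164),short_jar=circ(30,0,0,0)+circ(30,0,0,87),
 glue=ell(22,30,0)+ell(22,30,110)+[[(0,0,110),(0,0,185)]],tape_measure=box(-17,17,-29,40,0)+box(-17,17,-29,40,66),
 block=box(-19,19,-70,70,0)+box(-19,19,-70,70,38))
def overlay(F,n,src,x0,y0,w,h,k,out):
    im=cv2.resize(cv2.imread(src)[y0:y0+h,x0:x0+w],None,fx=k,fy=k,interpolation=cv2.INTER_CUBIC)
    for o,p in F.items():
        for L in M[o]:
            q=(proj(n,world(p,L))-[x0,y0]+.5)*k-.5
            cv2.polylines(im,[np.round(q).astype(np.int32)],False,(255,0,255),1,cv2.LINE_AA)
    cv2.imwrite(out,im)
E
python3 - <<'E'
import fit
from ov import *
overlay(fit.F,"top","pics/top0.png",130,190,390,200,2.05,"pics/o1.png")
overlay(fit.F,"scene","pics/scene0.png",180,165,290,200,2.75,"pics/o2.png")
E
```

```text
tray_three [ 0.4741  0.365  -0.0046 -0.1834] rms px 1.27 max 3.0
tray_two [ 0.4684 -0.3593 -0.0056 -0.1264] rms px 0.83 max 1.5
tall_jar [ 0.5555  0.1352 -0.0025  0.    ] rms px 0.16 max 0.2
short_jar [ 0.4154 -0.1769 -0.005   0.    ] rms px 0.0 max 0.0
glue [ 0.5614  0.0087 -0.0028  0.    ] rms px 0.34 max 0.5
tape [ 0.3983  0.1906  0.0056 -2.3777] rms px 2.44 max 5.4
block [ 0.4348 -0.0196 -0.0009 -0.0249] rms px 1.12 max 2.2
```

View pics/o1.png

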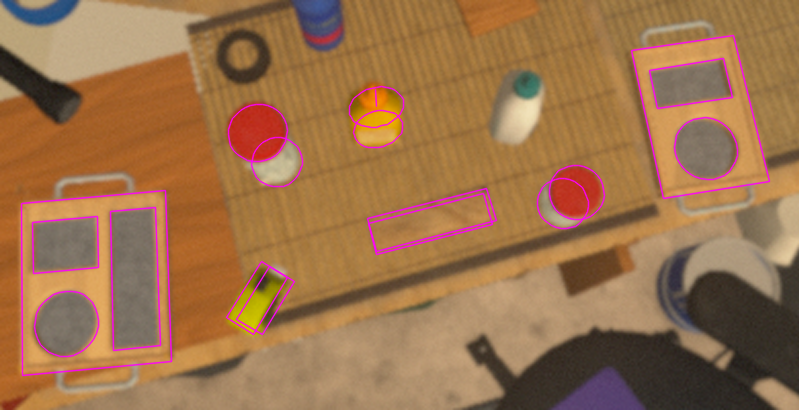

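View pics/o2.png

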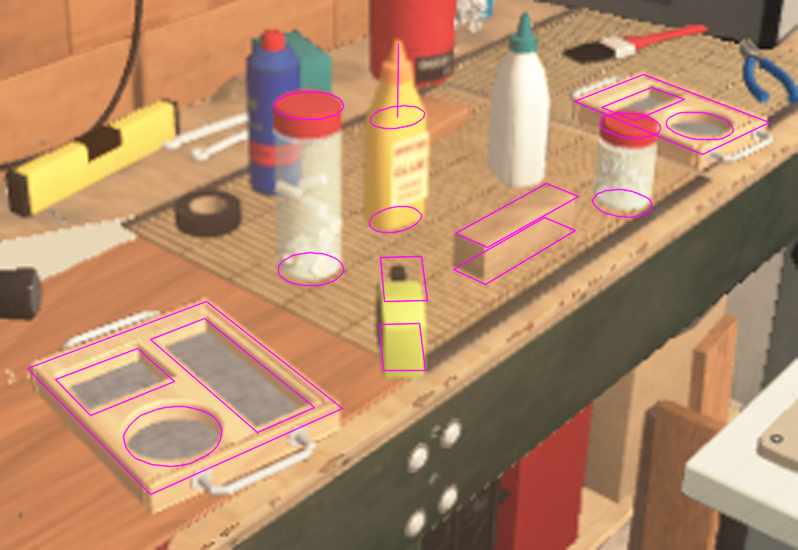

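Trays, jars and block overlay well. The tape fit is off and the glue's yaw is still unmeasured, so I zoom on those two.

```bash
python3 - <<'E'
from h import *
def c(s,x,y): return cv2.resize(cv2.imread(f"pics/{s}0.png")[y:y+48,x:x+66],None,fx=6,fy=6,interpolation=cv2.INTER_CUBIC)
a=np.vstack([np.hstack([c("top",225,308),c("scene",292,252)]),np.hstack([c("top",280,220),c("scene",292,205)])])
cv2.imwrite("pics/m1.png",a)
E
```

```text
(no output)
```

View pics/m1.png

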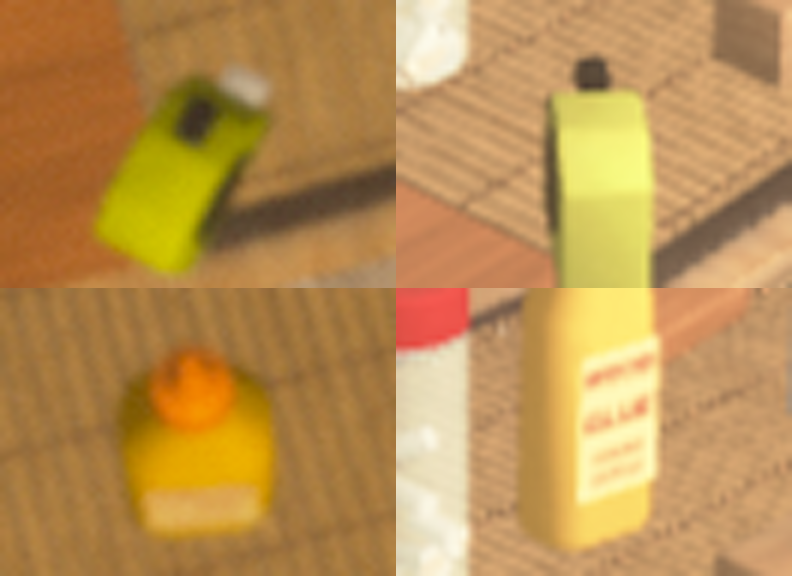

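```bash
cat >> fit.py <<'E'
mt=lambda x,y:(225+x/6-.4,308+y/6-.4)
F["tape_measure"]=fit("tape2",[((-17,-27,60),mt(97,225)),((17,-27,60),mt(178,270)),((-17,40,45),mt(188,76)),((17,40,45),mt(270,115))],
 [((-17,-29,0),c3(382,373)),((17,-29,0),c3(426,377))],[.4,.19,0,-2.4])
gt=lambda x,y:(280+x/6-.4,220+(y-288)/6-.4); gs=lambda x,y:(292+(x-396)/6-.4,205+(y-288)/6-.4)
A,e1=tri(gs(578,503),gt(145,527));B,e2=tri(gs(656,480),gt(263,521)); print(A,e1,B,e2)
d=A-B; F["glue"][3]=float(np.arctan2(-d[0],d[1])); print("glue yaw",F["glue"][3])
for k in F: print(k, np.round(F[k],4), "r",round(np.hypot(*F[k][:2]),3))
json.dump(F,open("fit.json","w"))
E
python3 - <<'E'
import fit
from ov import *
S=[("top",225,308),("scene",292,252),("top",280,220),("scene",292,205)]
for i,(n,x,y) in enumerate(S): overlay(fit.F,n,f"pics/{n}0.png",x,y,66,48,6,f"pics/t{i}.png")
I=[cv2.imread(f"pics/t{i}.png") for i in range(4)]
cv2.imwrite("pics/m2.png",np.vstack([np.hstack(I[:2]),np.hstack(I[2:])]))
E
```

```text
tray_three [ 0.4741  0.365  -0.0046 -0.1834] rms px 1.27 max 3.0
tray_two [ 0.4684 -0.3593 -0.0056 -0.1264] rms px 0.83 max 1.5
tall_jar [ 0.5555  0.1352 -0.0025  0.    ] rms px 0.16 max 0.2
short_jar [ 0.4154 -0.1769 -0.005   0.    ] rms px 0.0 max 0.0
glue [ 0.5614  0.0087 -0.0028  0.    ] rms px 0.34 max 0.5
tape [ 0.3983  0.1906  0.0056 -2.3777] rms px 2.44 max 5.4
block [ 0.4348 -0.0196 -0.0009 -0.0249] rms px 1.12 max 2.2
tape2 [ 3.9600e-01  1.9360e-01  2.0000e-03 -2.3406e+00] rms px 0.64 max 1.1
[0.54402828 0.03725881 0.02641401] 0.002859084992254158 [ 0.53527389 -0.00798199  0.02319855] 0.00022707609475416027
glue yaw -0.19114413272656022
tray_three [ 0.4741  0.365  -0.0046 -0.1834] r 0.598
tray_two [ 0.4684 -0.3593 -0.0056 -0.1264] r 0.59
tall_jar [ 0.5555  0.1352 -0.0025  0.    ] r 0.572
short_jar [ 0.4154 -0.1769 -0.005   0.    ] r 0.452
glue [ 0.5614  0.0087 -0.0028 -0.1911] r 0.561
tape_measure [ 3.9600e-01  1.9360e-01  2.0000e-03 -2.3406e+00] r 0.441
block [ 0.4348 -0.0196 -0.0009 -0.0249] r 0.435
```

View pics/m2.png

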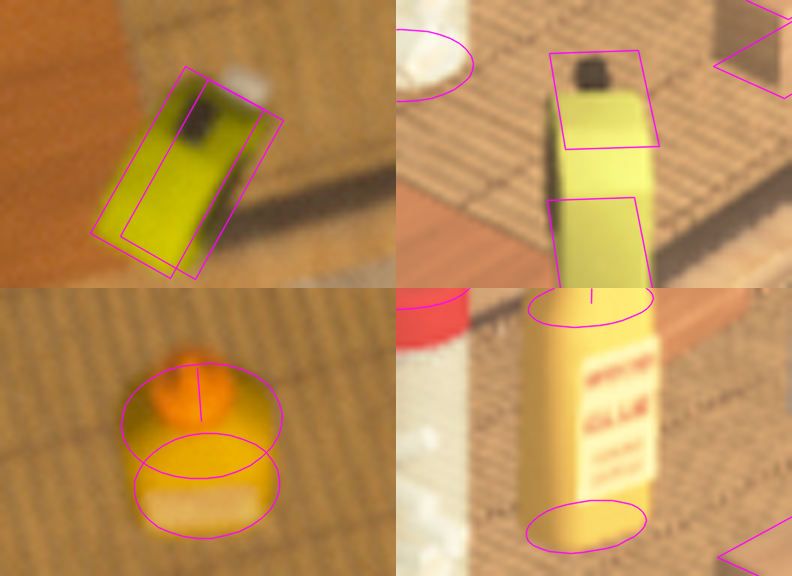

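Tape and glue now overlay to within about a pixel. The glue's true centre is about 2 mm further to +y. I constrain z to 0 and work out the targets.

```bash
sed -i 's/s=least_squares(f,p0/s=least_squares(lambda q: f(np.r_[q[:2],0,q[3:]]) if yaw else f(q),p0/; s/p=list(s.x) if yaw/if yaw: s.x[2]=0\n    p=list(s.x) if yaw/' fit.py
cat > tgt.py <<'E'
import contextlib,io,json
from h import *
def R(a): return np.array([[np.cos(a),-np.sin(a)],[np.sin(a),np.cos(a)]])
F=json.load(open("fit.json"))
def at(o,x,y): return np.array(F[o][:2])+R(F[o][3])@np.array([x,y])/1000
def go(x,y,z,yaw=None):
    """shift (tool axes, units 20cm) and z-turn (units 1.5 rad) from measured pose, tool down; yaw deg of tool y"""
    from scipy.spatial.transform import Rotation as Q
    o=get_obs(); M=Q.from_quat(o["ee_rot"]).as_matrix(); d=np.array([x,y,z])-o["position"]
    a=np.degrees(np.arctan2(M[1,1],M[0,1]))
    w=0 if yaw is None else (yaw-a+90)%180-90
    print("t",round(o["clock"],2),"pos",o["position"].round(4),"tooly",round(a,1),"q",o["joint_pos"].round(2),"F",o["ft_force"].round(1),"g",round(o["grip_width"],3),round(o["grasp_force"],1))
    print(" world d",(d*1000).round(1)," shift",(M.T@d/.2).round(3)," turn/1.5",round(-np.radians(w)/1.5,3),"tilt",(M[:,2]).round(3))
E
python3 - <<'E'
import fit
from tgt import *
print("tape ctr",at("tape_measure",0,5.5),"cut",at("tray_two",40,0),"tall cut",at("tray_two",-40,0))
print("short cut",at("tray_three",-44,34),"glue cut",at("tray_three",44,34),"block cut",at("tray_three",0,-44))
c2=fit.c2; print("gel base",atz("top",c2(292,235),0), "gel tip",atz("top",c2(323,150),.178)); print("bin",atz("top",(70,290),.1))
c=at("tape_measure",0,5.5); go(c[0],c[1],.25,np.degrees(F["tape_measure"][3]))
E
```

```text
Traceback (most recent call last):
  File "fit.py", line 14
    s=least_squares(lambda q: f(np.r_[q[:2],0,q[3:]]) if yaw else f(q),p0 if yaw else p0[:3],loss="soft_l1"); if yaw: s.x[2]=0
                                                                                                              ^^
SyntaxError: invalid syntax
```

```bash
sed -i 's/; if yaw: s.x\[2\]=0/\n    if yaw: s.x[2]=0/' fit.py
python3 - <<'E'
import fit
from tgt import *
print("tape ctr",at("tape_measure",0,5.5),"cut",at("tray_two",40,0),"tall cut",at("tray_two",-40,0))
print("short cut",at("tray_three",-44,34),"glue cut",at("tray_three",44,34),"block cut",at("tray_three",0,-44))
c2=fit.c2; print("gel base",atz("top",c2(292,235),0), "gel tip",atz("top",c2(323,150),.178)); print("bin",atz("top",(70,290),.1))
c=at("tape_measure",0,5.5); go(c[0],c[1],.25,np.degrees(F["tape_measure"][3]))
E
```

```text
tray_three [ 0.4724  0.3652  0.     -0.1877] rms px 1.54 max 3.5
tray_two [ 0.4672 -0.3564  0.     -0.1268] rms px 1.07 max 2.6
tall_jar [ 0.5555  0.1352 -0.0025  0.    ] rms px 0.16 max 0.2
short_jar [ 0.4154 -0.1769 -0.005   0.    ] rms px 0.0 max 0.0
glue [ 0.5614  0.0087 -0.0028  0.    ] rms px 0.34 max 0.5
tape [ 0.3991  0.1902  0.     -2.369 ] rms px 2.91 max 7.4
block [ 0.4345 -0.0192  0.     -0.0248] rms px 1.11 max 2.0Traceback (most recent call last):
  File "<stdin>", line 1, in <module>
  File "fit.py", line 32, in <module>
    F["tape_measure"]=fit("tape2",[((-17,-27,60),mt(97,225)),((17,-27,60),mt(178,270)),((-17,40,45),mt(188,76)),((17,40,45),mt(270,115))],
                      ~~~^^^^^^^^^^^^^^^^^^^^^^^^^^^^^^^^^^^^^^^^^^^^^^^^^^^^^^^^^^^^^^^^^^^^^^^^^^^^^^^^^^^^^^^^^^^^^^^^^^^^^^^^^^^^^^^^^
     [((-17,-29,0),c3(382,373)),((17,-29,0),c3(426,377))],[.4,.19,0,-2.4])
     ^^^^^^^^^^^^^^^^^^^^^^^^^^^^^^^^^^^^^^^^^^^^^^^^^^^^^^^^^^^^^^^^^^^^^
  File "fit.py", line 14, in fit
    s=least_squares(lambda q: f(np.r_[q[:2],0,q[3:]]) if yaw else f(q),p0 if yaw else p0[:3],loss
[... 1478 characters left out ...]
^^
  File "fit.py", line 14, in <lambda>
    s=least_squares(lambda q: f(np.r_[q[:2],0,q[3:]]) if yaw else f(q),p0 if yaw else p0[:3],loss="soft_l1")
                              ~^^^^^^^^^^^^^^^^^^^^^^
  File "fit.py", line 12, in f
    if L: r.append((proj(n,world(p,[k[0] for k in L]))-[k[1] for k in L]).ravel())
                    ~~~~^^^^^^^^^^^^^^^^^^^^^^^^^^^^^^
  File "h.py", line 6, in proj
    K,d,T=cal(n); P=np.atleast_2d(P).astype(float); p=(P-T[:3,3])@T[:3,:3]; p=p*[1,-1,-1]
          ~~~^^^
  File "h.py", line 4, in cal
    c=optics.get_calibration(n); return c["intrinsics"],np.array(c["distortion"]),c["world_from_camera"]
ValueError: time passes only in moves, steps and waits
```

```bash
sed -i 's/^def cal/import functools\n@functools.cache\ndef cal/' h.py
python3 - <<'E'
import fit
from tgt import *
print("tape ctr",at("tape_measure",0,5.5),"cut",at("tray_two",40,0),"tall cut",at("tray_two",-40,0))
print("short cut",at("tray_three",-44,34),"glue cut",at("tray_three",44,34),"block cut",at("tray_three",0,-44))
c2=fit.c2; print("gel base",atz("top",c2(292,235),0), "gel tip",atz("top",c2(323,150),.178)); print("bin",atz("top",(70,290),.1))
c=at("tape_measure",0,5.5); go(c[0],c[1],.25,np.degrees(F["tape_measure"][3]))
E
```

```text
tray_three [ 0.4724  0.3652  0.     -0.1877] rms px 1.54 max 3.5
tray_two [ 0.4672 -0.3564  0.     -0.1268] rms px 1.07 max 2.6
tall_jar [ 0.5555  0.1352 -0.0025  0.    ] rms px 0.16 max 0.2
short_jar [ 0.4154 -0.1769 -0.005   0.    ] rms px 0.0 max 0.0
glue [ 0.5614  0.0087 -0.0028  0.    ] rms px 0.34 max 0.5
tape [ 0.3991  0.1902  0.     -2.369 ] rms px 2.91 max 7.4
block [ 0.4345 -0.0192  0.     -0.0248] rms px 1.11 max 2.0
tape2 [ 0.3962  0.1937  0.     -2.3369] rms px 0.73 max 1.9
[0.54402828 0.03725881 0.02641401] 0.002859084992254158 [ 0.53527389 -0.00798199  0.02319855] 0.00022707609475416027
glue yaw -0.19114413272656022
tray_three [ 0.4724  0.3652  0.     -0.1877] r 0.597
tray_two [ 0.4672 -0.3564  0.     -0.1268] r 0.588
tall_jar [ 0.5555  0.1352 -0.0025  0.    ] r 0.572
short_jar [ 0.4154 -0.1769 -0.005   0.    ] r 0.452
glue [ 0.5614  0.0087 -0.0028 -0.1911] r 0.561
tape_measure [ 0.3962  0.1937  0.     -2.3369] r 0.441
block [ 0.4345 -0.0192  0.     -0.0248] r 0.435
tape ctr [0.40018145 0.18986582] cut [ 0.50684916 -0.36149344] tall cut [ 0.4274918  -0.35137369]
short cut [0.43551602 0.40683447] glue cut [0.52196963 0.39040968] block cut [0.46418448 0.32199274]
gel base [ 0.514593   -0.14363932  0.        ] gel tip [ 0.52489952 -0.14282266  0.178     ]
bin [0.60410323 0.55143701 0.1       ]
t 0.1 pos [ 0.271  -0.5628  0.2159] tooly -64.3 q [ 1.1   0.33 -0.06  1.46  0.02  1.35 -0.09] F [0.1 0.7 0.2] g 1.003 0.0
 world d [129.2 752.7  34.1]  shift [ 2.215 -3.111 -0.167]  turn/1.5 0.81 tilt [-0.001  0.001 -1.   ]
```

Emit:
send_rows(plan=[[[0,0,0,0.149,-0.102,-0.017,1],[0,0,0,0.149,-0.102,-0.017,1],[0,0,0,0.149,-0.102,-0.017,1],[0,0,0,0.149,-0.102,-0.017,1],[0,0,0,0.149,-0.102,-0.017,1],[0,0,0,0.149,-0.102,-0.017,1],[0,0,0,0.149,-0.102,-0.017,1],[0,0,0,0.149,-0.102,-0.017,1],[0,0,0,0.149,-0.102,-0.017,1],[0,0,0,0.149,-0.102,-0.017,1],[0,0,0,0.06,-0.174,0,1],[0,0,0,0.06,-0.174,0,1],[0,0,0,0.06,-0.174,0,1],[0,0,0,0.06,-0.174,0,1],[0,0,0,0.06,-0.174,0,1],[0,0,0,0.06,-0.174,0,1],[0,0,0,0.06,-0.174,0,1],[0,0,0,0.06,-0.174,0,1],[0,0,0,0.06,-0.174,0,1],[0,0,0,0.06,-0.174,0,1]]], squeeze=40)

```text
clock: 1.77
position: [0.4075, 0.1172, 0.2505]
ee_rot: [0.975, 0.222, 0.0, 0.0]
ft_force: [1.2, 0.5, 0.1]
grip_width: 0.999
grasp_force: 0.0
```

Emit:
send_rows(plan=[[[0,0,-0.08,0,0,0,1],[0,0,-0.08,0,0,0,1],[0,0,-0.08,0,0,0,1],[0,0,-0.08,0,0,0,1],[0,0,-0.08,0,0,0,1],[0,0,-0.08,0,0,0,1],[0,0,-0.08,0,0,0,1],[0,0,-0.08,0,0,0,1],[0,0,-0.08,0,0,0,1],[0,0,-0.08,0,0,0,1],[0,0,-0.08,0,0,0,1],[0,0,-0.08,0,0,0,1],[0,0,-0.08,0,0,0,1],[0,0,-0.08,0,0,0,1],[0,0,-0.08,0,0,0,1],[0,0,-0.08,0,0,0,1]]])

```text
clock: 3.1
position: [0.4081, 0.1155, 0.2503]
ee_rot: [0.374, 0.927, -0.0, -0.0]
ft_force: [0.2, -0.0, -0.4]
grip_width: 0.995
grasp_force: 0.0
```

```bash
python3 - <<'E'
from tgt import *
go(.4002,.1899,.042,-133.9)
E
```

```text
t 3.1 pos [0.4081 0.1155 0.2503] tooly 46.1 q [ 0.27 -0.12 -0.59  1.87 -0.07  1.37  0.5 ] F [ 0.2 -0.  -0.4] g 0.995 0.0
 world d [  -7.9   74.4 -208.3]  shift [0.286 0.241 1.042]  turn/1.5 -0.0 tilt [-0. -0. -1.]
```

Emit:
send_rows(plan=[[[0,0,0,0.143,0.12,0,1],[0,0,0,0.143,0.12,0,1],[0,0,0,0,0,0.19,1],[0,0,0,0,0,0.19,1],[0,0,0,0,0,0.19,1],[0,0,0,0,0,0.19,1],[0,0,0,0,0,0.14,1],[0,0,0,0,0,0.08,1],[0,0,0,0,0,0.06,1],[0,0,0,0,0,0,1],[0,0,0,0,0,0,0],[0,0,0,0,0,0,0],[0,0,0,0,0,0,0],[0,0,0,0,0,0,0],[0,0,0,0,0,0,0],[0,0,0,0,0,0,0],[0,0,0,0,0,0,0],[0,0,0,0,0,0,0]]])

```text
clock: 4.6
position: [0.4017, 0.1901, 0.0436]
ee_rot: [0.377, 0.926, 0.0, 0.001]
ft_force: [-0.0, -0.3, 5.9]
grip_width: 0.381
grasp_force: 39.3
```

```bash
python3 - <<'E'
from tgt import *
go(.5073,-.3624,.25,-7.3)
E
```

```text
t 4.6 pos [0.4017 0.1901 0.0436] tooly 45.7 q [ 0.14  0.19 -0.72  2.08  0.16  0.92  0.13] F [-0.  -0.3  5.9] g 0.381 39.3
 world d [ 105.6 -552.5  206.4]  shift [-2.308 -1.608 -1.031]  turn/1.5 0.617 tilt [ 0.002  0.    -1.   ]
```

Emit:
send_rows(plan=[[[0,0,0,0,0,-0.1,0],[0,0,0,0,0,-0.2,0],[0,0,0,0,0,-0.2,0],[0,0,0,0,0,-0.2,0],[0,0,0,0,0,-0.2,0],[0,0,0,-0.1,-0.07,-0.13,0],[0,0,0,-0.158,-0.11,0,0],[0,0,0,-0.158,-0.11,0,0],[0,0,0,-0.158,-0.11,0,0],[0,0,0,-0.158,-0.11,0,0],[0,0,0,-0.158,-0.11,0,0],[0,0,0,-0.158,-0.11,0,0],[0,0,0,-0.158,-0.11,0,0],[0,0,0,-0.158,-0.11,0,0],[0,0,0,-0.158,-0.11,0,0],[0,0,0,-0.158,-0.11,0,0],[0,0,0,-0.158,-0.11,0,0],[0,0,0,-0.158,-0.11,0,0],[0,0,0,-0.158,-0.11,0,0],[0,0,0,-0.15,-0.11,0,0]]])

```text
clock: 6.27
position: [0.5058, -0.3643, 0.2486]
ee_rot: [0.377, 0.926, -0.0, -0.0]
ft_force: [0.4, 0.5, -1.6]
grip_width: 0.372
grasp_force: 41.0
```

Emit:
send_rows(plan=[[[0,0,0.08,0,0,0,0],[0,0,0.08,0,0,0,0],[0,0,0.08,0,0,0,0],[0,0,0.08,0,0,0,0],[0,0,0.08,0,0,0,0],[0,0,0.08,0,0,0,0],[0,0,0.08,0,0,0,0],[0,0,0.057,0,0,0,0],[0,0,0,0,0,0.15,0],[0,0,0,0,0,0.15,0],[0,0,0,0,0,0.15,0],[0,0,0,0,0,0.15,0],[0,0,0,0,0,0.05,0],[0,0,0,0,0,0,0],[0,0,0,0,0,0,0]]])

```text
clock: 7.52
position: [0.5062, -0.3625, 0.1196]
ee_rot: [0.751, 0.661, 0.0, 0.0]
ft_force: [0.1, -0.4, -1.6]
grip_width: 0.378
grasp_force: 41.0
```

```bash
python3 - <<'E'
from tgt import *
from ov import overlay
for n in("scene","top"): cv2.imwrite(f"pics/{n}1.png",optics.camera(n)[:,:,::-1])
go(.5073,-.3624,.049,-7.3)
T={"tray_two":F["tray_two"]}
overlay(T,"top","pics/top1.png",420,180,100,110,4,"pics/a.png"); overlay(T,"scene","pics/scene1.png",370,140,100,110,4,"pics/b.png")
cv2.imwrite("pics/p1.png",np.hstack([cv2.imread("pics/a.png"),cv2.imread("pics/b.png")]))
E
```

```text
tray_three [ 0.4724  0.3652  0.     -0.1877] rms px 1.54 max 3.5
tray_two [ 0.4672 -0.3564  0.     -0.1268] rms px 1.07 max 2.6
tall_jar [ 0.5555  0.1352 -0.0025  0.    ] rms px 0.16 max 0.2
short_jar [ 0.4154 -0.1769 -0.005   0.    ] rms px 0.0 max 0.0
glue [ 0.5614  0.0087 -0.0028  0.    ] rms px 0.34 max 0.5
tape [ 0.3991  0.1902  0.     -2.369 ] rms px 2.91 max 7.4
block [ 0.4345 -0.0192  0.     -0.0248] rms px 1.11 max 2.0
tape2 [ 0.3962  0.1937  0.     -2.3369] rms px 0.73 max 1.9
[0.54402828 0.03725881 0.02641401] 0.002859084992254158 [ 0.53527389 -0.00798199  0.02319855] 0.00022707609475416027
glue yaw -0.19114413272656022
tray_three [ 0.4724  0.3652  0.     -0.1877] r 0.597
tray_two [ 0.4672 -0.3564  0.     -0.1268] r 0.588
tall_jar [ 0.5555  0.1352 -0.0025  0.    ] r 0.572
short_jar [ 0.4154 -0.1769 -0.005   0.    ] r 0.452
glue [ 0.5614  0.0087 -0.0028 -0.1911] r 0.561
tape_measure [ 0.3962  0.1937  0.     -2.3369] r 0.441
block [ 0.4345 -0.0192  0.     -0.0248] r 0.435
t 7.62 pos [ 0.5071 -0.3631  0.1211] tooly -7.3 q [ 0.59  0.39 -0.06  1.58  0.02  1.16  0.4 ] F [-0.5  0.2 -2.7] g 0.376 41.0
 world d [  0.2   0.7 -72.1]  shift [ 0.004 -0.001  0.36 ]  turn/1.5 -0.0 tilt [ 0.003 -0.002 -1.   ]
```

View pics/p1.png

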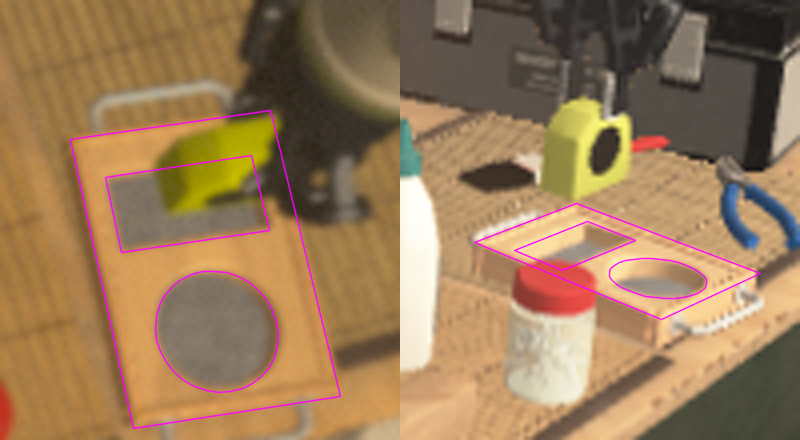

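The tape hangs over its cut-out and tray_two's outline matches, so I lower it.

Emit:
send_rows(plan=[[[0,0,0,0,0,0.06,0],[0,0,0,0,0,0.06,0],[0,0,0,0,0,0.06,0],[0,0,0,0,0,0.06,0],[0,0,0,0,0,0.04,0],[0,0,0,0,0,0.03,0],[0,0,0,0,0,0.02,0],[0,0,0,0,0,0.015,0],[0,0,0,0,0,0,0],[0,0,0,0,0,0,0]]])

```text
clock: 8.45
position: [0.5063, -0.3626, 0.05]
ee_rot: [0.751, 0.661, 0.0, 0.0]
ft_force: [0.1, 0.1, -1.8]
grip_width: 0.376
grasp_force: 41.0
```

Emit:
send_rows(plan=[[[0,0,0,0,0,0.008,0],[0,0,0,0,0,0.004,0],[0,0,0,0,0,0,0],[0,0,0,0,0,0,0]]])

```text
clock: 8.78
position: [0.5069, -0.3628, 0.0496]
ee_rot: [0.751, 0.661, 0.0, 0.001]
ft_force: [-3.3, 3.1, 15.3]
grip_width: 0.375
grasp_force: 43.1
```

Emit:
send_rows(plan=[[[0,0,0,0,0,-0.006,0.38],[0,0,0,0,0,0,0.45],[0,0,0,0,0,0,0.6],[0,0,0,0,0,0,0.7],[0,0,0,0,0,0,0.7],[0,0,0,0,0,0,0.7],[0,0,0,0,0,-0.1,0.7],[0,0,0,0,0,-0.2,0.8],[0,0,0,0,0,-0.2,1],[0,0,0,0,0,-0.2,1],[0,0,0,0,0,-0.2,1],[0,0,0,0,0,-0.1,1],[0,0,0,0,0,0,1]]])

```text
clock: 9.87
position: [0.5078, -0.3636, 0.2547]
ee_rot: [0.751, 0.661, 0.001, 0.004]
ft_force: [0.3, -0.2, 0.1]
grip_width: 1.003
grasp_force: 0.0
```

```bash
sed -i 's/^from fit import world/def world(p,X):\n    a=p[3]; return np.atleast_2d(X)\/1000.@np.array([[np.cos(a),-np.sin(a),0],[np.sin(a),np.cos(a),0],[0,0,1]]).T+np.array(p[:3])/' ov.py
python3 - <<'E'
from tgt import *
go(.5555,.1352,.25,14)
E
```

```text
t 9.87 pos [ 0.5078 -0.3636  0.2547] tooly -7.3 q [ 0.59  0.31 -0.05  1.41  0.02  1.41  0.41] F [ 0.3 -0.2  0.1] g 1.003 0.0
 world d [ 47.7 498.8  -4.7]  shift [ 2.504 -0.081  0.013]  turn/1.5 -0.248 tilt [ 0.008 -0.005 -1.   ]
```

Emit:
send_rows(plan=[[[0,0,0,0.193,-0.006,0,1],[0,0,0,0.193,-0.006,0,1],[0,0,0,0.193,-0.006,0,1],[0,0,0,0.193,-0.006,0,1],[0,0,0,0.193,-0.006,0,1],[0,0,0,0.193,-0.006,0,1],[0,0,0,0.193,-0.006,0,1],[0,0,0,0.193,-0.006,0,1],[0,0,0,0.193,-0.006,0,1],[0,0,0,0.193,-0.006,0,1],[0,0,0,0.193,-0.006,0,1],[0,0,0,0.193,-0.006,0,1],[0,0,0,0.188,-0.009,0,1],[0,0,0,0,0,0,1],[0,0,0,0,0,0,1]]])

```text
clock: 11.12
position: [0.5529, 0.1392, 0.2476]
ee_rot: [0.749, 0.662, -0.0, -0.001]
ft_force: [-0.0, -0.6, 0.4]
grip_width: 0.999
grasp_force: 0.0
```

```bash
python3 - <<'E'
from tgt import *
go(.5555,.1352,.118)
E
```

```text
t 11.12 pos [0.5529 0.1392 0.2476] tooly -7.0 q [ 0.02  0.22 -0.4   1.55  0.09  1.39 -0.52] F [-0.  -0.6  0.4] g 0.999 0.0
 world d [   2.6   -4.  -129.6]  shift [-0.018  0.016  0.648]  turn/1.5 -0.0 tilt [-0.001  0.001 -1.   ]
```

Emit:
send_rows(plan=[[[0,0,0,-0.018,0.016,0,1],[0,0,0,0,0,0.1,1],[0,0,0,0,0,0.14,1],[0,0,0,0,0,0.14,1],[0,0,0,0,0,0.12,1],[0,0,0,0,0,0.1,1],[0,0,0,0,0,0.05,1],[0,0,0,0,0,0,1],[0,0,0,0,0,0,0.85],[0,0,0,0,0,0,0.8],[0,0,0,0,0,0,0.75],[0,0,0,0,0,0,0.7],[0,0,0,0,0,0,0.65],[0,0,0,0,0,0,0.6],[0,0,0,0,0,0,0.6],[0,0,0,0,0,0,0.55],[0,0,0,0,0,0,0.55]]], squeeze=40)

```text
clock: 12.53
position: [0.5573, 0.1328, 0.12]
ee_rot: [0.751, 0.661, 0.001, 0.001]
ft_force: [0.7, 0.1, 8.3]
grip_width: 0.621
grasp_force: 41.0
```

Emit:
send_rows(plan=[[[0,0,0,0,0,-0.05,0.5],[0,0,0,0,0,-0.1,0.5],[0,0,0,0,0,-0.1,0.5],[0,0,0,0,0,0,0.5],[0,0,0,0,0,0,0.5]]])

```text
clock: 12.95
position: [0.5567, 0.1326, 0.1692]
ee_rot: [0.751, 0.661, 0.001, 0.0]
ft_force: [-0.5, -0.4, -3.9]
grip_width: 0.621
grasp_force: 42.6
```

```bash
python3 - <<'E'
from tgt import *
from ov import overlay
for n in("scene","top"): cv2.imwrite(f"pics/{n}2.png",optics.camera(n)[:,:,::-1])
go(.4275,-.353,.30,-7.3)
p=list(get_obs()["position"]); T={"tall_jar":[p[0],p[1],p[2]-.12,0],"tray_two":F["tray_two"],"tape_measure":[*at("tray_two",40,5.5),.006,F["tray_two"][3]-np.pi]}
overlay(T,"scene","pics/scene2.png",260,130,190,120,4,"pics/p2.png")
E
```

```text
t 13.05 pos [0.5556 0.1322 0.1673] tooly -7.3 q [ 0.02  0.28 -0.4   1.66  0.11  1.23 -0.53] F [ 0.6  0.7 -2.7] g 0.617 42.6
 world d [-128.1 -485.2  132.7]  shift [-2.488 -0.328 -0.661]  turn/1.5 -0.0 tilt [-0.002 -0.001 -1.   ]
```

View pics/p2.png

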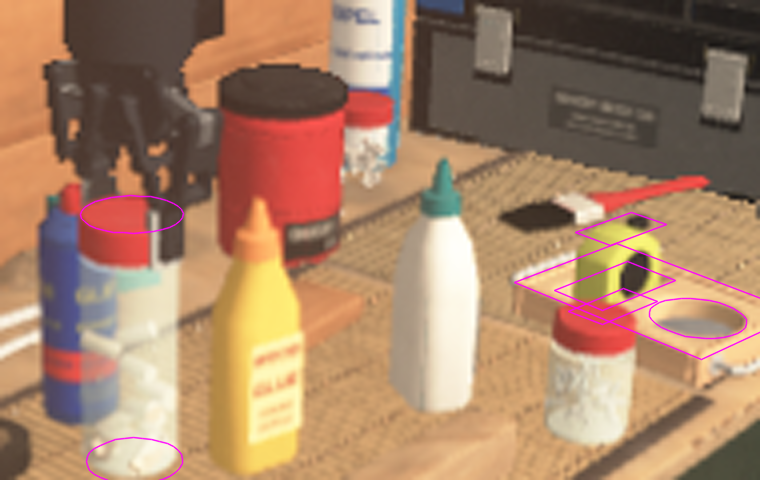

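The jar is held upright and the tape stands in its cut-out. I carry the jar round in front of the glue and gel bottles.

Emit:
send_rows(plan=[[[0,0,0,0,-0.1,-0.12,0.5],[0,0,0,0,-0.15,-0.12,0.5],[0,0,0,0,-0.15,-0.12,0.5],[0,0,0,-0.05,-0.15,0,0.5],[0,0,0,-0.15,-0.05,0,0.5],[0,0,0,-0.19,0,0,0.5],[0,0,0,-0.19,0,0,0.5],[0,0,0,-0.19,0,0,0.5],[0,0,0,-0.19,0,0,0.5],[0,0,0,-0.19,0,0,0.5],[0,0,0,-0.19,0,0,0.5],[0,0,0,-0.19,0,0,0.5],[0,0,0,-0.19,0,0,0.5],[0,0,0,-0.19,0,0,0.5],[0,0,0,-0.19,0.06,0,0.5],[0,0,0,-0.19,0.06,0,0.5],[0,0,0,-0.14,0.08,0,0.5],[0,0,0,-0.06,0.06,0,0.5],[0,0,0,0,0,0,0.5],[0,0,0,0,0,0,0.5]]])

```text
clock: 14.72
position: [0.425, -0.3529, 0.2385]
ee_rot: [0.751, 0.66, -0.001, -0.002]
ft_force: [-0.5, 0.1, -3.1]
grip_width: 0.618
grasp_force: 43.4
```

```bash
python3 - <<'E'
from tgt import *
go(.4275,-.353,.126,-7.3)
E
```

```text
t 14.72 pos [ 0.425  -0.3529  0.2385] tooly -7.4 q [ 0.48  0.16  0.14  1.63 -0.02  1.36  0.5 ] F [-0.5  0.1 -3.1] g 0.618 43.4
 world d [ 2.500e+00 -1.000e-01 -1.125e+02]  shift [0.    0.014 0.563]  turn/1.5 -0.001 tilt [-0.003  0.002 -1.   ]
```

Emit:
send_rows(plan=[[[0,0,0,0,0.012,0.1,0.5],[0,0,0,0,0,0.12,0.5],[0,0,0,0,0,0.1,0.5],[0,0,0,0,0,0.08,0.5],[0,0,0,0,0,0.06,0.5],[0,0,0,0,0,0.04,0.5],[0,0,0,0,0,0.02,0.5],[0,0,0,0,0,0.015,0.5],[0,0,0,0,0,0,0.5],[0,0,0,0,0,0,0.5],[0,0,0,0,0,0,0.5]]])

```text
clock: 15.63
position: [0.4283, -0.3535, 0.1342]
ee_rot: [0.751, 0.661, 0.0, 0.001]
ft_force: [-0.0, -0.4, -2.7]
grip_width: 0.619
grasp_force: 43.4
```

Emit:
send_rows(plan=[[[0,0,0,0,0,0.005,0.5],[0,0,0,0,0,0.005,0.5],[0,0,0,0,0,0.004,0.5],[0,0,0,0,0,0,0.5],[0,0,0,0,0,0,0.5]]])

```text
clock: 16.05
position: [0.4279, -0.3531, 0.1306]
ee_rot: [0.751, 0.661, -0.0, -0.0]
ft_force: [-0.5, -0.8, -3.6]
grip_width: 0.619
grasp_force: 43.4
```

Emit:
send_rows(plan=[[[0,0,0,0,0,0.005,0.5],[0,0,0,0,0,0.005,0.5],[0,0,0,0,0,0.004,0.5],[0,0,0,0,0,0.003,0.5],[0,0,0,0,0,0,0.5],[0,0,0,0,0,0,0.5]]])

```text
clock: 16.55
position: [0.4279, -0.3532, 0.1272]
ee_rot: [0.751, 0.661, -0.0, 0.0]
ft_force: [-0.3, 0.4, -3.7]
grip_width: 0.617
grasp_force: 43.4
```

Emit:
send_rows(plan=[[[0,0,0,0,0,0.003,0.5],[0,0,0,0,0,0.003,0.5],[0,0,0,0,0,0.003,0.5],[0,0,0,0,0,0,0.5],[0,0,0,0,0,0,0.5]]])

```text
clock: 16.97
position: [0.4282, -0.3535, 0.126]
ee_rot: [0.751, 0.661, 0.0, 0.001]
ft_force: [-0.4, -0.1, 4.0]
grip_width: 0.621
grasp_force: 44.5
```

Emit:
send_rows(plan=[[[0,0,0,0,0,0,0.64],[0,0,0,0,0,0,0.68],[0,0,0,0,0,0,0.75],[0,0,0,0,0,0,0.9],[0,0,0,0,0,0,1],[0,0,0,0,0,0,1],[0,0,0,0,0,-0.05,1],[0,0,0,0,0,-0.15,1],[0,0,0,0,0,-0.2,1],[0,0,0,0,0,-0.2,1],[0,0,0,0,0,-0.1,1],[0,0,0,0,0,0,1]]])

```text
clock: 17.97
position: [0.4296, -0.3545, 0.272]
ee_rot: [0.751, 0.661, 0.001, 0.004]
ft_force: [-0.5, -0.4, -1.1]
grip_width: 0.996
grasp_force: 0.0
```

```bash
python3 - <<'E'
from tgt import *
from ov import overlay
for n in("scene","top"): cv2.imwrite(f"pics/{n}3.png",optics.camera(n)[:,:,::-1])
T={"tall_jar":[.4279,-.3532,.006,0],"tray_two":F["tray_two"],"tape_measure":[*at("tray_two",40,5.5),.006,F["tray_two"][3]-np.pi]}
overlay(T,"top","pics/top3.png",420,170,100,120,4,"pics/a.png"); overlay(T,"scene","pics/scene3.png",380,110,100,120,4,"pics/b.png")
cv2.imwrite("pics/p3.png",np.hstack([cv2.imread("pics/a.png"),cv2.imread("pics/b.png")]))
go(.5,.15,.3,-11)
E
```

```text
t 18.07 pos [ 0.4282 -0.3534  0.2668] tooly -7.3 q [ 0.48  0.15  0.14  1.58 -0.02  1.41  0.5 ] F [ 0.3 -0.2  0.1] g 1.002 0.0
 world d [ 71.8 503.4  33.2]  shift [ 2.542  0.036 -0.169]  turn/1.5 0.043 tilt [ 0.002 -0.001 -1.   ]
```

View pics/p3.png

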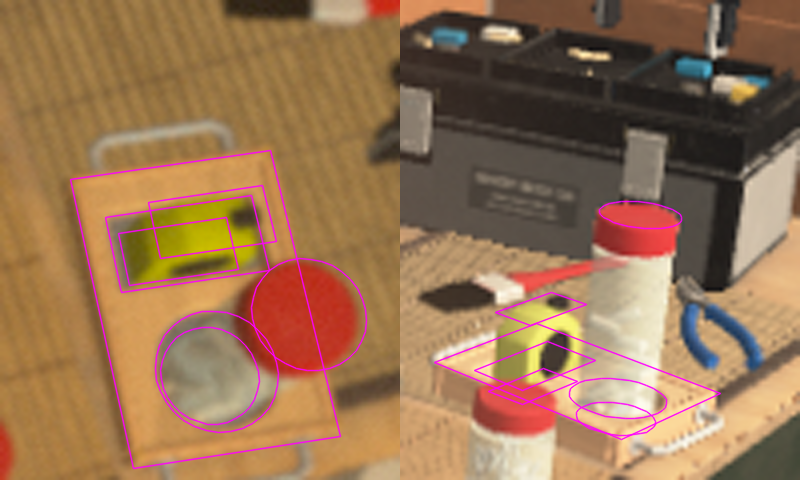

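Tape and tall jar are both standing inside their cut-outs. Next is the glue: its nozzle would meet the gripper's body from above, so I tilt the tool sideways.

Emit:
send_rows(plan=[[[0,0,0,0.1,0,-0.06,1],[0,0,0,0.19,0,-0.03,1],[0,0,0,0.2,0,-0.02,1],[0,0,0,0.2,0,-0.02,1],[0,0,0,0.2,0,-0.02,1],[0,0,0,0.2,0,-0.02,1],[0,0,0,0.2,0,0,1],[0,0,0,0.2,0,0,1],[0,0,0,0.2,0,0,1],[0,0,0,0.2,0,0,1],[0,0,0,0.2,0,0,1],[0,0,0,0.2,0,0,1],[0,0,0,0.2,0,0,1],[0,0,0,0.2,0,0,1],[0,0,0,0.2,0,0,1],[0,0,0.043,0,0,0,1]]])

```text
clock: 19.4
position: [0.499, 0.2283, 0.2974]
ee_rot: [0.768, 0.64, -0.001, -0.002]
ft_force: [-1.5, 1.2, -0.5]
grip_width: 0.998
grasp_force: 0.0
```

Emit:
send_rows(plan=[[[0,-0.078,0,0,0,0,1],[0,-0.078,0,0,0,0,1],[0,-0.078,0,0,0,0,1],[0,-0.078,0,0,0,0,1],[0,-0.078,0,0,0,0,1],[0,-0.078,0,0,0,0,1],[0,-0.078,0,0,0,0,1],[0,-0.078,0,0,0,0,1],[0,-0.078,0,0,0,0,1],[0,0,0,0,0,0,1]]])

```text
clock: 20.23
position: [0.5024, 0.2174, 0.2854]
ee_rot: [0.696, 0.58, -0.333, 0.262]
ft_force: [-0.6, 0.4, -0.7]
grip_width: 1.0
grasp_force: 0.0
```

```bash
python3 - <<'E'
from tgt import *
c3=lambda u,v:(180+u/2.75,165+v/2.75)
print("oil base front edge",atz("scene",c3(272,192),0), "cap",tri(c3(272,35),(130+428/2.8,170+32/2.8)))
g=np.array([.561,.010,.083]); 
from scipy.spatial.transform import Rotation as Q
z=Q.from_quat(get_obs()["ee_rot"]).as_matrix()[:,2]
go(*(g-.15*z))
E
```

```text
oil base front edge [0.68504137 0.05434423 0.        ] cap (array([0.69609057, 0.0384429 , 0.16213099]), np.float64(0.00020845378763732756))
t 20.23 pos [0.5024 0.2174 0.2854] tooly -11.0 q [-0.85  0.62  0.12  1.18  0.46  2.05 -0.84] F [-0.6  0.4 -0.7] g 1.0 0.0
 world d [  82.6  -94.9 -106.2]  shift [0.151 0.508 0.63 ]  turn/1.5 -0.0 tilt [-0.16  -0.75  -0.641]
```

Emit:
send_rows(plan=[[[0,0,0,0.03,0.13,0.05,1],[0,0,0,0.04,0.13,0.13,1],[0,0,0,0.04,0.13,0.13,1],[0,0,0,0.04,0.12,0.12,1],[0,-0.05,0,0,0,0.1,1],[0,-0.05,0,0,0,0.05,1],[0,0,0,0,0,0,1],[0,0,0,0,0,0,1]]])

```text
clock: 20.9
position: [0.5875, 0.1305, 0.1868]
ee_rot: [0.671, 0.56, -0.381, 0.3]
ft_force: [-0.1, 0.4, 1.4]
grip_width: 0.998
grasp_force: 0.0
```

```bash
python3 - <<'E'
from tgt import *
from scipy.spatial.transform import Rotation as Q
z=Q.from_quat(get_obs()["ee_rot"]).as_matrix()[:,2]
go(*(np.array([.563,.020,.085])-.1*z),-11); go(.563,.020,.085)
E
```

```text
t 20.9 pos [0.5875 0.1305 0.1868] tooly -11.1 q [-0.73  0.82  0.16  1.17  0.57  1.92 -0.77] F [-0.1  0.4  1.4] g 0.998 0.0
 world d [ -7.  -27.5 -48.8]  shift [ 0.132 -0.002  0.25 ]  turn/1.5 -0.001 tilt [-0.175 -0.83  -0.53 ]
t 20.9 pos [0.5875 0.1305 0.1868] tooly -11.1 q [-0.73  0.82  0.16  1.17  0.57  1.92 -0.77] F [-0.1  0.4  1.4] g 0.998 0.0
 world d [ -24.5 -110.5 -101.8]  shift [ 0.132 -0.002  0.75 ]  turn/1.5 -0.0 tilt [-0.175 -0.83  -0.53 ]
```

Emit:
send_rows(plan=[[[0,0,0,0.132,0,0,1],[0,0,0,0,0,0.1,1],[0,0,0,0,0,0.14,1],[0,0,0,0,0,0.14,1],[0,0,0,0,0,0.13,1],[0,0,0,0,0,0.12,1],[0,0,0,0,0,0.12,1],[0,0,0,0,0,0,1],[0,0,0,0,0,0,1]]])

```text
clock: 21.65
position: [0.5646, 0.0193, 0.0878]
ee_rot: [0.673, 0.559, -0.379, 0.301]
ft_force: [-0.2, 0.1, 0.1]
grip_width: 1.002
grasp_force: 0.0
```

```bash
python3 - <<'E'
from tgt import *
for n in("scene","top"): cv2.imwrite(f"pics/{n}4.png",optics.camera(n)[:,:,::-1])
go(.563,.020,.085,-11)
f=lambda n,x,y: cv2.resize(cv2.imread(f"pics/{n}4.png")[y:y+120,x:x+100],None,fx=4,fy=4,interpolation=cv2.INTER_CUBIC)
cv2.imwrite("pics/p4.png",np.hstack([f("top",265,180),f("scene",280,150)]))
E
```

```text
t 21.75 pos [0.5652 0.0211 0.0879] tooly -11.0 q [-0.65  0.78  0.17  1.46  0.6   1.64 -0.86] F [0.9 1.  0.5] g 0.999 0.0
 world d [-2.2 -1.1 -2.9]  shift [ 0.009 -0.01   0.014]  turn/1.5 -0.0 tilt [-0.171 -0.829 -0.532]
```

View pics/p4.png

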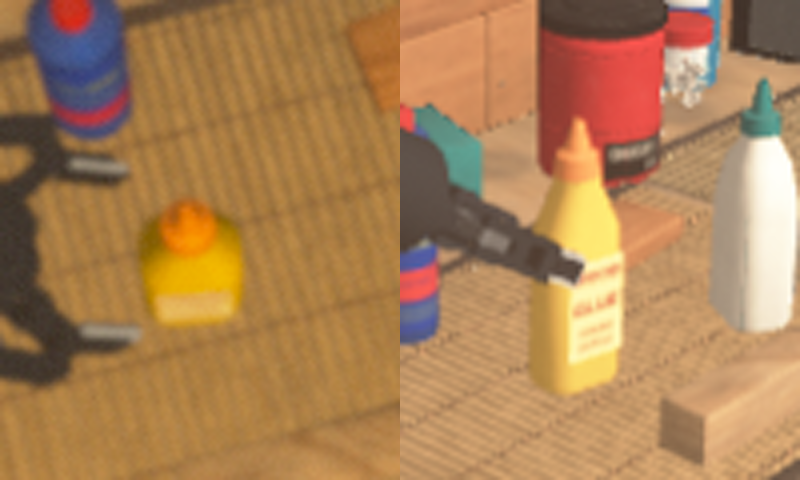

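The open fingers straddle the glue bottle at label height but stop short of its centre, so I go 10 mm further in before closing.

Emit:
send_rows(plan=[[[0,0,0,0,-0.01,0.03,1],[0,0,0,0,0,0.025,1],[0,0,0,0,0,0,1],[0,0,0,0,0,0,0.8],[0,0,0,0,0,0,0.7],[0,0,0,0,0,0,0.65],[0,0,0,0,0,0,0.6],[0,0,0,0,0,0,0.55],[0,0,0,0,0,0,0.5],[0,0,0,0,0,0,0.4],[0,0,0,0,0,0,0.3],[0,0,0,0,0,0,0.3],[0,0,0,0,0,0,0.3]]], squeeze=50)

```text
clock: 22.83
position: [0.5607, 0.0106, 0.0814]
ee_rot: [0.672, 0.559, -0.38, 0.302]
ft_force: [1.3, 0.8, 4.6]
grip_width: 0.455
grasp_force: 49.9
```

```bash
python3 - <<'E'
from tgt import *
go(.50,.02,.23,-11)
E
```

```text
t 22.83 pos [0.5607 0.0106 0.0814] tooly -11.0 q [-0.65  0.78  0.18  1.49  0.6   1.62 -0.87] F [1.3 0.8 4.6] g 0.455 49.9
 world d [-60.7   9.4 148.6]  shift [-0.632 -0.321 -0.379]  turn/1.5 -0.001 tilt [-0.173 -0.831 -0.528]
```

Emit:
send_rows(plan=[[[0,0,0,-0.08,0,-0.05,0.3],[0,0,0,-0.15,0,-0.094,0.3],[0,0,0,-0.15,0,-0.094,0.3],[0,0,0,-0.15,0,-0.094,0.3],[0,0,0,-0.08,0,-0.05,0.3],[-0.068,0,-0.042,0,0,0,0.3],[-0.068,0,-0.042,0,0,0,0.3],[-0.068,0,-0.042,0,0,0,0.3],[-0.068,0,-0.042,0,0,0,0.3],[-0.068,0,-0.042,0,0,0,0.3],[-0.068,0,-0.042,0,0,0,0.3],[-0.068,0,-0.042,0,0,0,0.3],[-0.068,0,-0.042,0,0,0,0.3]]])

```text
clock: 23.92
position: [0.5624, 0.0113, 0.2233]
ee_rot: [0.338, 0.81, -0.19, 0.439]
ft_force: [0.9, -0.3, -1.7]
grip_width: 0.456
grasp_force: 50.8
```

```bash
python3 - <<'E'
from tgt import *
go(.522,.390,.22,-10.7)
E
```

```text
t 23.92 pos [0.5624 0.0113 0.2233] tooly 44.3 q [-0.75  0.05  0.08  2.15  1.13  1.18 -0.5 ] F [ 0.9 -0.3 -1.7] g 0.456 50.8
 world d [-40.4 378.7  -3.3]  shift [ 0.815  1.178 -1.255]  turn/1.5 0.64 tilt [ 0.583 -0.605 -0.542]
```

Emit:
send_rows(plan=[[[0,0,0,0.04,0.06,-0.063,0.3],[0,0,0,0.08,0.118,-0.125,0.3],[0,0,0,0.08,0.118,-0.125,0.3],[0,0,0,0.08,0.118,-0.125,0.3],[0,0,0,0.08,0.118,-0.125,0.3],[0,0,0,0.08,0.118,-0.125,0.3],[0,0,0,0.08,0.118,-0.125,0.3],[0,0,0,0.08,0.118,-0.125,0.3],[0,0,0,0.08,0.118,-0.125,0.3],[0,0,0,0.08,0.118,-0.125,0.3],[0,0,0,0.04,0.06,-0.063,0.3],[0,0,0,0,0,0,0.3],[0,0,0,0,0,0,0.3]]])

```text
clock: 25.0
position: [0.5269, 0.3893, 0.2215]
ee_rot: [0.341, 0.809, -0.192, 0.439]
ft_force: [0.1, -0.8, -2.6]
grip_width: 0.454
grasp_force: 51.2
```

```bash
python3 - <<'E'
from tgt import *
go(.522,.390,.22,-10.7)
E
```

```text
t 25.0 pos [0.5269 0.3893 0.2215] tooly 44.0 q [-1.08  0.58 -0.1   1.45  0.93  1.65 -0.6 ] F [ 0.1 -0.8 -2.6] g 0.454 51.2
 world d [-4.9  0.7 -1.5]  shift [ 0.017 -0.015 -0.012]  turn/1.5 0.636 tilt [ 0.579 -0.609 -0.542]
```

Emit:
send_rows(plan=[[[-0.068,0,-0.043,0,0,0,0.3],[-0.068,0,-0.043,0,0,0,0.3],[-0.068,0,-0.043,0,0,0,0.3],[-0.068,0,-0.043,0,0,0,0.3],[-0.068,0,-0.043,0,0,0,0.3],[-0.068,0,-0.043,0,0,0,0.3],[-0.068,0,-0.043,0,0,0,0.3],[-0.068,0,-0.043,0,0,0,0.3],[-0.068,0,-0.043,0,0,0,0.3],[-0.068,0,-0.043,0,0,0,0.3],[-0.068,0,-0.043,0,0,0,0.3],[-0.068,0,-0.043,0,0,0,0.3],[-0.068,0,-0.043,0,0,0,0.3],[-0.068,0,-0.043,0,0,0,0.3],[-0.068,0,-0.043,0,0,0,0.3],[-0.068,0,-0.043,0,0,0,0.3],[-0.068,0,-0.043,0,0,0,0.3],[-0.068,0,-0.043,0,0,0,0.3],[0,0,0,0,0,0,0.3]]])

```text
clock: 26.58
position: [0.5394, 0.3884, 0.267]
ee_rot: [-0.33, 0.795, 0.181, 0.476]
ft_force: [0.4, 1.2, -2.9]
grip_width: 0.461
grasp_force: 51.5
```

```bash
python3 - <<'E'
from tgt import *
from ov import overlay
for n in("scene","top"): cv2.imwrite(f"pics/{n}5.png",optics.camera(n)[:,:,::-1])
go(.522,.390,.22,-10.7)
p=get_obs()["position"]
T={"tray_three":F["tray_three"],"glue":[p[0],p[1],p[2]-.0814,F["tray_three"][3]]}
overlay(T,"top","pics/top5.png",130,240,100,150,4,"pics/a.png"); overlay(T,"scene","pics/scene5.png",190,215,100,150,4,"pics/b.png")
cv2.imwrite("pics/p5.png",np.hstack([cv2.imread("pics/a.png"),cv2.imread("pics/b.png")]))
E
```

```text
t 26.68 pos [0.5384 0.3899 0.2669] tooly 134.1 q [-1.52 -0.29  0.81  2.31  2.03  0.08 -0.24] F [ 0.3 -0.3 -2.5] g 0.459 51.5
 world d [-16.4   0.1 -46.9]  shift [0.233 0.063 0.061]  turn/1.5 -0.409 tilt [ 0.637  0.603 -0.481]
```

View pics/p5.png

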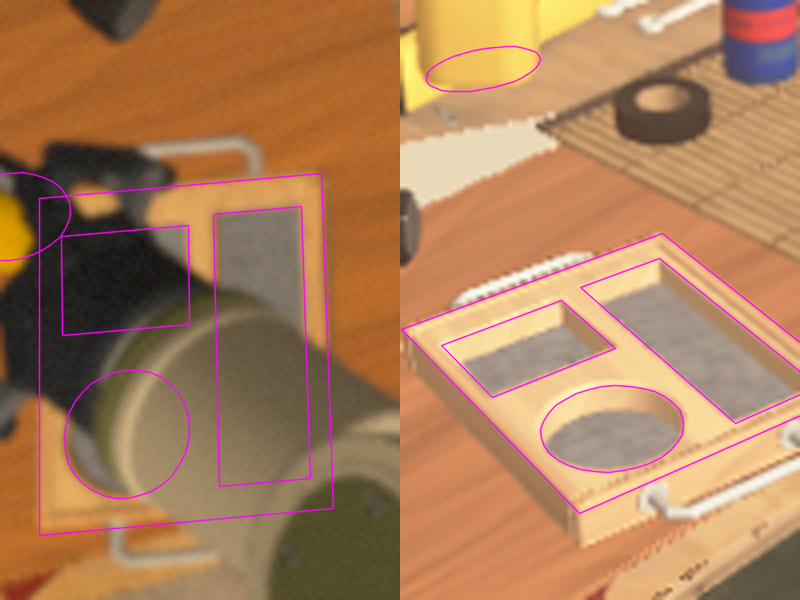

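The picture shows the bottle over the tray's left side with the wrist at its lower limit (q6 0.08), so it stopped short. I turn back and come round on the outer branch, with the arm farther out and higher.

Emit:
send_rows(plan=[[[0.068,0,0.043,0,0,0,0.3],[0.068,0,0.043,0,0,0,0.3],[0.068,0,0.043,0,0,0,0.3],[0.068,0,0.043,0,0,0,0.3],[0.068,0,0.043,0,0,0,0.3],[0.068,0,0.043,0,0,0,0.3],[0.068,0,0.043,0,0,0,0.3],[0.068,0,0.043,0,0,0,0.3],[0.068,0,0.043,0,0,0,0.3],[0,0,0,0,0,0,0.3]]])

```text
clock: 27.52
position: [0.5391, 0.3948, 0.2674]
ee_rot: [0.136, 0.851, -0.054, 0.505]
ft_force: [-0.7, -0.6, -3.0]
grip_width: 0.453
grasp_force: 51.8
```

```bash
cat >> tgt.py <<'E'
def upright(glue_axis_tool):
    """tool-frame rotation vector (units) that brings the given tool-frame axis to world up"""
    from scipy.spatial.transform import Rotation as Q
    M=Q.from_quat(get_obs()["ee_rot"]).as_matrix(); a=np.array(glue_axis_tool); a=a/np.linalg.norm(a); u=M.T@[0,0,1]
    v=np.cross(a,u); print("bottle lean deg",np.degrees(np.arcsin(np.linalg.norm(v))).round(1)," fix turn",(v/1.5).round(3)," up in tool",u.round(3))
E
python3 - <<'E'
from tgt import *
go(.67,.34,.30,-10.7); upright([-.849,0,-.528])
E
```

```text
t 27.52 pos [0.5391 0.3948 0.2674] tooly 73.4 q [-1.52  0.25  0.37  1.88  1.1   1.16 -0.47] F [-0.7 -0.6 -3. ] g 0.453 51.8
 world d [130.9 -54.8  32.6]  shift [-0.487 -0.068  0.536]  turn/1.5 0.978 tilt [ 0.844 -0.229 -0.484]
bottle lean deg 3.9  fix turn [ 0.016  0.034 -0.026]  up in tool [-0.874  0.045 -0.484]
```

Emit:
send_rows(plan=[[[0.008,0.017,-0.013,0,0,0,0.3],[0.008,0.017,-0.013,0,0,0,0.3],[0,0,0,-0.1,-0.015,0.11,0.3],[0,0,0,-0.1,-0.015,0.11,0.3],[0,0,0,-0.1,-0.015,0.11,0.3],[0,0,0,-0.1,-0.015,0.11,0.3],[0,0,0,-0.08,-0.01,0.1,0.3],[-0.068,0,-0.042,0,0,0,0.3],[-0.068,0,-0.042,0,0,0,0.3],[-0.068,0,-0.042,0,0,0,0.3],[0,0,0,0,0,0,0.3]]])

```text
clock: 28.43
position: [0.6735, 0.3307, 0.2917]
ee_rot: [-0.031, 0.875, 0.018, 0.483]
ft_force: [0.8, -2.4, -1.6]
grip_width: 0.453
grasp_force: 51.8
```

```bash
python3 - <<'E'
from tgt import *
go(.67,.34,.30,-10.7); upright([-.849,0,-.528])
E
```

```text
t 28.43 pos [0.6735 0.3307 0.2917] tooly 94.1 q [-1.25  0.09  0.49  1.97  1.21  0.58 -0.03] F [ 0.8 -2.4 -1.6] g 0.453 51.8
 world d [-3.5  9.3  8.3]  shift [-0.028  0.047 -0.034]  turn/1.5 -0.875 tilt [ 0.845  0.061 -0.532]
bottle lean deg 0.3  fix turn [ 0.    -0.003 -0.001]  up in tool [-0.847  0.001 -0.532]
```

Emit:
send_rows(plan=[[[-0.068,0,-0.042,0,0,0,0.3],[-0.068,0,-0.042,0,0,0,0.3],[-0.068,0,-0.042,0,0,0,0.3],[0,0,0,0,0,0,0.3]]])

```text
clock: 28.77
position: [0.6721, 0.3321, 0.2886]
ee_rot: [-0.162, 0.863, 0.089, 0.47]
ft_force: [0.4, -1.1, -2.6]
grip_width: 0.455
grasp_force: 51.8
```

```bash
python3 - <<'E'
from tgt import *
go(.67,.34,.30,-10.7); upright([-.849,0,-.528])
E
```

```text
t 28.77 pos [0.6721 0.3321 0.2886] tooly 111.3 q [-1.16  0.    0.55  2.04  1.06  0.23  0.38] F [ 0.4 -1.1 -2.6] g 0.455 51.8
 world d [-2.1  7.9 11.4]  shift [-0.05   0.041 -0.027]  turn/1.5 -0.675 tilt [ 0.782  0.306 -0.542]
bottle lean deg 1.0  fix turn [ 0.    -0.011 -0.   ]  up in tool [-0.84   0.001 -0.542]
```

Emit:
send_rows(plan=[[[0,0.07,0,0,0,0,0.3],[0,0.07,0,0,0,0,0.3],[0,0.07,0,0,0,0,0.3],[0,0.07,0,0,0,0,0.3],[-0.044,0,-0.067,0,0,0,0.3],[-0.044,0,-0.067,0,0,0,0.3],[-0.044,0,-0.067,0,0,0,0.3],[-0.044,0,-0.067,0,0,0,0.3],[-0.044,0,-0.067,0,0,0,0.3],[0,0,0,0,0,0,0.3]]])

```text
clock: 29.6
position: [0.6783, 0.3213, 0.285]
ee_rot: [-0.322, 0.872, 0.083, 0.358]
ft_force: [0.6, -0.3, -3.2]
grip_width: 0.458
grasp_force: 51.8
```

```bash
python3 - <<'E'
from tgt import *
go(.67,.34,.30,-10.7); upright([-.849,0,-.528])
E
```

```text
t 29.6 pos [0.6783 0.3213 0.285 ] tooly 128.6 q [-0.92  0.09  0.49  1.83 -0.27  0.5   2.01] F [ 0.6 -0.3 -3.2] g 0.458 51.8
 world d [-8.3 18.7 15. ]  shift [-0.076  0.092 -0.043]  turn/1.5 -0.474 tilt [ 0.572  0.375 -0.73 ]
bottle lean deg 16.0  fix turn [-0.031 -0.174  0.049]  up in tool [-0.678 -0.087 -0.73 ]
```

```bash
python3 - <<'E'
from tgt import *
go(.57,.42,.29,-10.7)
E
```

```text
t 29.6 pos [0.6783 0.3213 0.285 ] tooly 128.6 q [-0.92  0.09  0.49  1.83 -0.27  0.5   2.01] F [ 0.6 -0.3 -3.2] g 0.458 51.8
 world d [-108.3   98.7    5. ]  shift [ 0.025  0.719 -0.143]  turn/1.5 -0.474 tilt [ 0.572  0.375 -0.73 ]
```

Emit:
send_rows(plan=[[[0,0,0,0.005,0.145,-0.03,0.3],[0,0,0,0.005,0.145,-0.03,0.3],[0,0,0,0.005,0.145,-0.03,0.3],[0,0,0,0.005,0.145,-0.03,0.3],[0,0,0,0.005,0.14,-0.03,0.3],[-0.054,-0.007,-0.058,0,0,0,0.3],[-0.054,-0.007,-0.058,0,0,0,0.3],[-0.054,-0.007,-0.058,0,0,0,0.3],[0,0,0,0,0,0,0.3]]])

```text
clock: 30.35
position: [0.5675, 0.4183, 0.2875]
ee_rot: [-0.4, 0.842, 0.113, 0.343]
ft_force: [1.2, -0.3, -1.8]
grip_width: 0.457
grasp_force: 51.8
```

```bash
python3 - <<'E'
from tgt import *
go(.57,.42,.29,-10.7); upright([-.849,0,-.528])
E
```

```text
t 30.35 pos [0.5675 0.4183 0.2875] tooly 139.0 q [-1.13 -0.02  0.46  1.91 -0.11  0.52  1.87] F [ 1.2 -0.3 -1.8] g 0.457 51.8
 world d [2.5 1.7 2.5]  shift [-0.019 -0.005  0.001]  turn/1.5 -0.352 tilt [ 0.487  0.465 -0.739]
bottle lean deg 16.7  fix turn [-0.03  -0.183  0.048]  up in tool [-0.668 -0.084 -0.739]
```

Emit:
send_rows(plan=[[[-0.054,-0.007,-0.059,0,0,0,0.3],[-0.054,-0.007,-0.059,0,0,0,0.3],[-0.054,-0.007,-0.059,0,0,0,0.3],[-0.054,-0.007,-0.059,0,0,0,0.3],[-0.054,-0.007,-0.059,0,0,0,0.3],[0,0,0,0,0,0,0.3]]])

```text
clock: 30.85
position: [0.5674, 0.4147, 0.2795]
ee_rot: [-0.502, 0.792, 0.144, 0.315]
ft_force: [-0.2, -0.4, -3.3]
grip_width: 0.457
grasp_force: 51.9
```

```bash
python3 - <<'E'
from tgt import *
go(.54,.39,.25,-10.7); upright([-.849,0,-.528])
E
```

```text
t 30.85 pos [0.5674 0.4147 0.2795] tooly 152.8 q [-0.82  0.05  0.27  1.85 -0.5   0.65  2.46] F [-0.2 -0.4 -3.3] g 0.457 51.9
 world d [-27.4 -24.7 -29.5]  shift [ 0.223  0.078 -0.004]  turn/1.5 -0.191 tilt [ 0.355  0.545 -0.76 ]
bottle lean deg 18.5  fix turn [-0.031 -0.203  0.05 ]  up in tool [-0.644 -0.087 -0.76 ]
```

```bash
cat > kin.py <<'E'
import numpy as np, itertools, json
from scipy.spatial.transform import Rotation as Q
from scipy.optimize import least_squares
D=[([1.09940748,.33281732,-.06471227,1.46086871,.02160081,1.34987848,-.08851056],[.27102146,-.56278836,.21588469],[.974926537,.222526042,-.000168,-.000616]),
([-.85,.62,.12,1.18,.46,2.05,-.84],[.5024,.2174,.2854],[.696,.58,-.333,.262]),
([-.73,.82,.16,1.17,.57,1.92,-.77],[.5875,.1305,.1868],[.671,.56,-.381,.3]),
([-.65,.78,.18,1.49,.6,1.62,-.87],[.5607,.0106,.0814],[.672,.559,-.38,.302]),
([-.75,.05,.08,2.15,1.13,1.18,-.5],[.5624,.0113,.2233],[.338,.81,-.19,.439]),
([-1.08,.58,-.1,1.45,.93,1.65,-.6],[.5269,.3893,.2215],[.341,.809,-.192,.439]),
([-1.52,-.29,.81,2.31,2.03,.08,-.24],[.5384,.3899,.2669],[-.33,.795,.181,.476]),
([-1.52,.25,.37,1.88,1.1,1.16,-.47],[.5391,.3948,.2674],[.136,.851,-.054,.505]),
([-1.25,.09,.49,1.97,1.21,.58,-.03],[.6735,.3307,.2917],[-.031,.875,.018,.483]),
([-.92,.09,.49,1.83,-.27,.5,2.01],[.6783,.3213,.285],[-.322,.872,.083,.358]),
([-.82,.05,.27,1.85,-.5,.65,2.46],[.5674,.4147,.2795],[-.502,.792,.144,.315]),
([.14,.19,-.72,2.08,.16,.92,.13],[.4017,.1901,.0436],[.377,.926,0,.001])]
def fk(q,s,g):
    # g: h,L1,L2,L3, elbow offsets a3,a4, a6, yaw0, yaw7
    R=Q.from_euler('z',s[0]*q[0]+g[7]); p=np.array([0,0,g[0]])
    R=R*Q.from_euler('y',q[1]); p=p+R.apply([g[4],0,g[1]])
    R=R*Q.from_euler('z',s[1]*q[2])*Q.from_euler('y',q[3]); p=p+R.apply([g[5],0,g[2]])
    R=R*Q.from_euler('z',s[2]*q[4])*Q.from_euler('y',q[5]); p=p+R.apply([g[6],0,g[3]])
    R=R*Q.from_euler('z',s[3]*q[6]+g[8]); return p,R
def res(g,s):
    r=[]
    for q,p,o in D:
        P,R=fk(q,s,g); r+=list(P-p)+list(.2*(R.inv()*Q.from_quat(o)).as_rotvec())
    return r
if __name__=="__main__":
    best=None
    for s in itertools.product((-1,),(1,-1),(1,-1),(1,-1)):
        for y7 in (0,np.pi/2,np.pi,-np.pi/2):
            f=least_squares(res,[.35,.4,.4,.25,0,0,0,0,y7],args=(s,),max_nfev=40,loss="soft_l1",f_scale=.02)
            if best is None or f.cost<best[0]: best=(f.cost,s,f.x)
    print(best,np.abs(res(best[2],best[1])).max()); json.dump([best[1],list(best[2])],open("kin.json","w"))
E
python3 kin.py
```

```text
(np.float64(0.0013249413731353935), (-1, -1, -1, -1), array([ 0.23129885,  0.47535072,  0.49104377,  0.37675981, -0.00895696,
       -0.01686561, -0.00466781, -0.05191374,  1.53637495])) 0.02659805894766737
```

```bash
cat > ik.py <<'E'
from kin import *
s,g=json.load(open("kin.json")); LO=np.array([-2.6,-.5,-1.47,.16,-1.27,.06,-2.6]);HI=np.array([2.6,2.12,1.34,2.42,4.41,2.06,2.6])
def pose(head,tilt,flip):
    h,t=np.radians([head,tilt]); z=np.array([np.sin(t)*np.cos(h),np.sin(t)*np.sin(h),-np.cos(t)])
    y=np.array([np.cos(h+np.pi/2),np.sin(h+np.pi/2),0])*(-1 if flip else 1)   # roll A: tool y = heading+90
    return Q.from_matrix(np.c_[np.cross(y,z),y,z])
def ik(p,R,n=40,q0=None,seed=0):
    rng=np.random.default_rng(seed); best=(-9,None)
    for i in range(n):
        x0=rng.uniform(LO,HI) if q0 is None or i else q0
        def f(q):
            P,M=fk(q,s,g); return np.r_[(P-p)*10,(M.inv()*R).as_rotvec()*3,.01*(q-x0)]
        r=least_squares(f,np.clip(x0,LO+.01,HI-.01),bounds=(LO,HI),max_nfev=60)
        P,M=fk(r.x,s,g)
        if np.linalg.norm(P-p)<.006 and (M.inv()*R).magnitude()<.02:
            m=min((r.x-LO).min(),(HI-r.x).min())
            if m>best[0]: best=(m,r.x)
    return best
if __name__=="__main__":
    def show(l,p,h,t,f):
        m,q=ik(np.array(p),pose(h,t,f)); print(l,p,h,t,"flip" if f else "A","margin",round(m,2),None if q is None else q.round(2))
    for f in(0,1):
        for h in (79,-101):
            for z in(.09,.2): show("place",[.522,.39,z],h,58,f)
    for p in([.5,.2,.09],[.6,.2,.09]):
        for h in(-30,0,20,40):
            for f in (0,1): show("set",p,h,58,f)
E
python3 ik.py
```

```text
place [0.522, 0.39, 0.09] 79 58 A margin 0.02 [ 0.68  0.63 -1.06  2.16 -1.04  0.48 -2.58]
place [0.522, 0.39, 0.2] 79 58 A margin -9 None
place [0.522, 0.39, 0.09] -101 58 A margin 0.0 [-1.18  1.24  0.76  0.74 -0.01  2.06 -0.75]
place [0.522, 0.39, 0.2] -101 58 A margin -9 None
place [0.522, 0.39, 0.09] 79 58 flip margin 0.26 [ 0.74  0.7  -1.14  2.16 -0.91  0.41  0.47]
place [0.522, 0.39, 0.2] 79 58 flip margin 0.21 [ 0.75  0.32 -1.08  2.1  -1.06  0.74  0.35]
place [0.522, 0.39, 0.09] -101 58 flip margin 0.0 [-1.18  1.24  0.75  0.74 -0.01  2.06  2.39]
place [0.522, 0.39, 0.2] -101 58 flip margin -9 None
set [0.5, 0.2, 0.09] -30 58 A margin 0.17 [-0.95  0.3  -0.12  2.25  1.28  1.13 -0.93]
set [0.5, 0.2, 0.09] -30 58 flip margin 0.17 [-1.02  0.3  -0.05  2.25  1.27  1.11  2.22]
set [0.5, 0.2, 0.09] 0 58 A margin -9 None
set [0.5, 0.2, 0.09] 0 58 flip margin -9 None
set [0.5, 0.2, 0.09] 20 58 A margin -9 None
set [0.5, 0.2, 0.09] 20 58 flip margin -9 None
set [0.5, 0.2, 0.09] 40 58 A margin -9 None
set [0.5, 0.2, 0.09] 40 58 flip margin -9 None
set [0.6, 0.2, 0.09] -30 58 A margin 0.31 [-1.08  0.4   0.21  2.11  1.31  0.94 -0.82]
set [0.6, 0.2, 0.09] -30 58 flip margin 0.31 [-0.61  0.41 -0.31  2.11  1.44  1.11  2.28]
set [0.6, 0.2, 0.09] 0 58 A margin 0.0 [-0.64  0.17 -0.02  2.42  2.14  0.62 -1.05]
set [0.6, 0.2, 0.09] 0 58 flip margin 0.0 [-0.86  0.17  0.2   2.42  2.15  0.59  2.06]
set [0.6, 0.2, 0.09] 20 58 A margin -9 None
set [0.6, 0.2, 0.09] 20 58 flip margin -9 None
set [0.6, 0.2, 0.09] 40 58 A margin 0.03 [ 0.03  0.19 -0.08  2.39  4.26  0.64 -2.19]
set [0.6, 0.2, 0.09] 40 58 flip margin 0.03 [-0.17  0.19  0.13  2.39  4.26  0.67  0.92]
```

```bash
cat > scan.py <<'E'
from ik import *
from multiprocessing import Pool
def job(a):
    p,h,t,f=a; m,q=ik(np.array(p),pose(h,t,f),16); return a,m,q
J=[((.522,.39,z),h,t,f) for h in(-101,-88) for t in(40,48,56) for f in(0,1) for z in(.09,.16)]+[((.522,.39,z),h,t,f) for h in(79,66) for t in(40,48,56,70) for f in(0,1) for z in(.09,.16)]
with Pool() as P:
    for a,m,q in P.imap(job,J):
        if m>.05: print(a,round(m,2),q.round(2))
E
time OMP_NUM_THREADS=1 python3 scan.py
```

```text
((0.522, 0.39, 0.09), -101, 40, 0) 0.26 [-1.11  0.97  0.48  0.98  0.05  1.8  -0.88]
((0.522, 0.39, 0.16), -101, 40, 0) 0.15 [-1.11  0.92  0.51  0.92  0.06  1.91 -0.84]
((0.522, 0.39, 0.09), -101, 40, 1) 0.25 [-1.19  1.01  0.67  0.99 -0.08  1.81  2.34]
((0.522, 0.39, 0.16), -101, 40, 1) 0.15 [-1.18  0.96  0.69  0.92 -0.05  1.91  2.37]
((0.522, 0.39, 0.09), -101, 48, 0) 0.12 [-1.12  1.08  0.53  0.86  0.07  1.94 -0.86]
((0.522, 0.39, 0.09), -101, 48, 1) 0.12 [-1.18  1.12  0.71  0.86 -0.05  1.94  2.36]
((0.522, 0.39, 0.09), -88, 40, 0) 0.39 [-1.19  0.89  0.48  1.12  0.15  1.67 -0.75]
((0.522, 0.39, 0.16), -88, 40, 0) 0.29 [-1.2   0.84  0.51  1.06  0.16  1.77 -0.7 ]
((0.522, 0.39, 0.09), -88, 40, 1) 0.25 [-1.15  0.88  0.4   1.12  0.2   1.67  2.35]
((0.522, 0.39, 0.16), -88, 40, 1) 0.2 [-1.15  0.83  0.41  1.06  0.22  1.78  2.4 ]
((0.522, 0.39, 0.09), -88, 48, 0) 0.28 [-1.21  0.99  0.5   1.02  0.2   1.78 -0.75]
((0.522, 0.39, 0.16), -88, 48, 0) 0.19 [-1.21  0.94  0.53  0.97  0.21  1.87 -0.7 ]
((0.522, 0.39, 0.09), -88, 48, 1) 0.26 [-1.16  0.97  0.39  1.02  0.27  1.79  2.34]
((0.522, 0.39, 0
[... 1215 characters left out ...]
3]
((0.522, 0.39, 0.09), 66, 40, 1) 0.29 [-0.01  0.21 -0.46  2.13 -0.94  0.47 -0.06]
((0.522, 0.39, 0.16), 66, 40, 1) 0.35 [-0.83  0.1   0.41  2.07 -0.91  0.65 -0.18]
((0.522, 0.39, 0.09), 66, 48, 1) 0.15 [ 0.7   0.47 -1.22  2.22 -0.83  0.21  0.03]
((0.522, 0.39, 0.16), 66, 48, 1) 0.16 [ 0.42  0.12 -0.82  2.16 -1.11  0.56  0.1 ]
((0.522, 0.39, 0.09), 66, 70, 0) 0.08 [-0.47  0.42  0.25  2.34  4.25  1.11 -2.02]
((0.522, 0.39, 0.16), 66, 70, 0) 0.08 [-0.9   0.3   0.71  2.34  4.33  1.12 -2.25]
((0.522, 0.39, 0.09), 66, 70, 1) 0.08 [-0.14  0.41 -0.1   2.34  4.29  1.    1.18]
((0.522, 0.39, 0.16), 66, 70, 1) 0.08 [-1.2   0.42  1.04  2.34  4.28  1.26  0.83]
real	0m9.775s
user	0m36.123s
sys	0m0.106s
```

Kinematics fitted from my own readings show that coming from the +y side (heading about −92°) at low height is reachable. The glue would sit about 9° off the tray, which still fits, so I turn back that way.

Emit:
send_rows(plan=[[[0.051,0.007,0.061,0,0,0,0.3],[0.051,0.007,0.061,0,0,0,0.3],[0.051,0.007,0.061,0,0,0,0.3],[0.051,0.007,0.061,0,0,0,0.3],[0.051,0.007,0.061,0,0,0,0.3],[0.051,0.007,0.061,0,0,0,0.3],[0.051,0.007,0.061,0,0,0,0.3],[0.051,0.007,0.061,0,0,0,0.3],[0.051,0.007,0.061,0,0,0,0.3],[0.051,0.007,0.061,0,0,0,0.3],[0.051,0.007,0.061,0,0,0,0.3],[0.051,0.007,0.061,0,0,0,0.3],[0.051,0.007,0.061,0,0,0,0.3],[0.051,0.007,0.061,0,0,0,0.3],[0,0,0,0,0,0,0.3]]])

```text
clock: 32.1
position: [0.5628, 0.4177, 0.2737]
ee_rot: [0.077, 0.937, -0.079, 0.331]
ft_force: [-0.2, 1.3, -3.5]
grip_width: 0.458
grasp_force: 51.9
```

```bash
python3 - <<'E'
from tgt import *
go(.53,.39,.22,88-180); upright([-.849,0,-.528])
E
```

```text
t 32.1 pos [0.5628 0.4177 0.2737] tooly 78.6 q [-1.16  0.29  0.15  1.58  0.69  1.19  0.16] F [-0.2  1.3 -3.5] g 0.458 51.9
 world d [-32.8 -27.7 -53.7]  shift [ 0.283 -0.141  0.134]  turn/1.5 -0.11 tilt [ 0.608 -0.2   -0.769]
bottle lean deg 19.5  fix turn [-0.034 -0.213  0.055]  up in tool [-0.632 -0.098 -0.769]
```

Emit:
send_rows(plan=[[[-0.011,-0.071,0.018,0,0,0,0.3],[-0.011,-0.071,0.018,0,0,0,0.3],[-0.011,-0.071,0.018,0,0,0,0.3],[0,0,0,0.1,0,0.062,0.3],[0,0,0,0.1,0,0.062,0.3],[0,0,0,0.1,0,0.062,0.3],[0.066,0,0.041,0,0,0,0.3],[0.066,0,0.041,0,0,0,0.3],[0.066,0,0.041,0,0,0,0.3],[0.066,0,0.041,0,0,0,0.3],[0.066,0,0.041,0,0,0,0.3],[0.066,0,0.041,0,0,0,0.3],[0,0,0,0,0,0,0.3]]])

```text
clock: 33.18
position: [0.5648, 0.4144, 0.2026]
ee_rot: [0.384, 0.785, -0.218, 0.435]
ft_force: [0.6, 0.2, -3.2]
grip_width: 0.457
grasp_force: 52.1
```

```bash
python3 - <<'E'
from tgt import *
go(.522,.39,.14,-2); upright([-.849,0,-.528])
E
```

```text
t 33.18 pos [0.5648 0.4144 0.2026] tooly 37.7 q [-1.25  0.76  0.24  1.24  0.74  1.63 -0.52] F [ 0.6  0.2 -3.2] g 0.457 52.1
 world d [-42.8 -24.4 -62.6]  shift [ 0.286 -0.241  0.137]  turn/1.5 0.462 tilt [ 0.516 -0.675 -0.526]
bottle lean deg 0.5  fix turn [-0.003  0.001  0.004]  up in tool [-0.85  -0.008 -0.526]
```

Emit:
send_rows(plan=[[[0,0,0,0.095,-0.08,0.045,0.3],[0,0,0,0.095,-0.08,0.045,0.3],[0,0,0,0.095,-0.08,0.045,0.3],[0.065,0,0.041,0,0,0,0.3],[0.065,0,0.041,0,0,0,0.3],[0.065,0,0.041,0,0,0,0.3],[0.065,0,0.041,0,0,0,0.3],[0.065,0,0.041,0,0,0,0.3],[0.065,0,0.041,0,0,0,0.3],[0,0,0,0,0,0,0.3],[0,0,0,0,0,0,0.3]]])

```text
clock: 34.1
position: [0.5221, 0.3836, 0.1408]
ee_rot: [0.608, 0.623, -0.346, 0.349]
ft_force: [-0.4, 0.1, -2.0]
grip_width: 0.454
grasp_force: 52.2
```

```bash
python3 - <<'E'
from tgt import *
from ov import overlay
for n in("scene","top"): cv2.imwrite(f"pics/{n}6.png",optics.camera(n)[:,:,::-1])
go(.522,.390,.14,-7); upright([-.849,0,-.528])
p=get_obs()["position"]
T={"tray_three":F["tray_three"],"glue":[p[0],p[1],p[2]-.0814,F["tray_three"][3]+.15]}
overlay(T,"top","pics/top6.png",130,230,100,150,4,"pics/a.png"); overlay(T,"scene","pics/scene6.png",190,205,100,150,4,"pics/b.png")
cv2.imwrite("pics/p6.png",np.hstack([cv2.imread("pics/a.png"),cv2.imread("pics/b.png")]))
E
```

```text
t 34.2 pos [0.52   0.3856 0.1408] tooly 1.3 q [-1.16  1.11  0.45  0.83  0.3   2.03 -0.73] F [-0.8 -0.4 -2.5] g 0.458 52.2
 world d [ 2.   4.4 -0.8]  shift [ 0.015  0.01  -0.017]  turn/1.5 0.097 tilt [ 0.013 -0.854 -0.52 ]
bottle lean deg 0.9  fix turn [-0.004  0.007  0.007]  up in tool [-0.854 -0.012 -0.52 ]
```

View pics/p6.png

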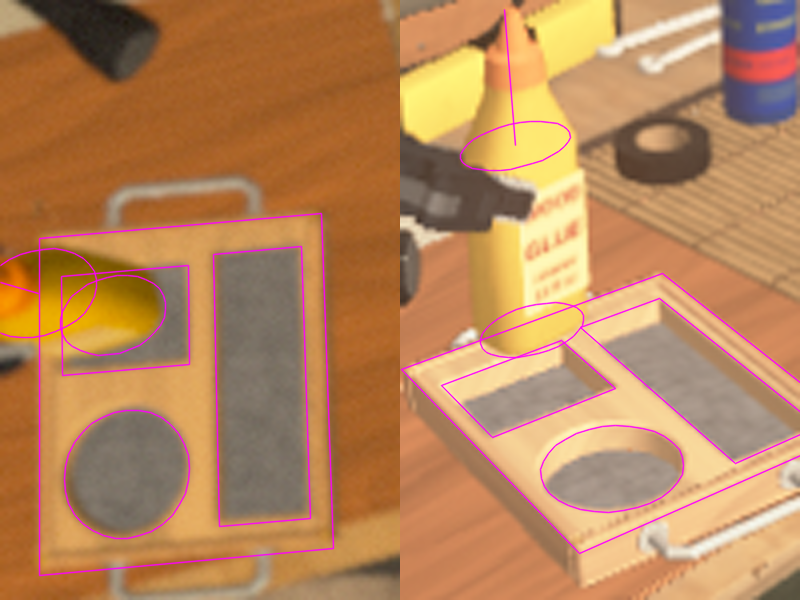

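Emit:
send_rows(plan=[[[0,0,0,0.015,0.01,-0.017,0.3],[-0.004,0.007,0.007,0.05,0,0.03,0.3],[0,0,0,0.05,0,0.03,0.3],[0.03,0,0.018,0,0,0,0.3],[0.03,0,0.018,0,0,0,0.3],[0,0,0,0,0,0,0.3],[0,0,0,0,0,0,0.3]]])

```text
clock: 34.78
position: [0.5221, 0.3841, 0.1132]
ee_rot: [0.634, 0.598, -0.36, 0.333]
ft_force: [0.3, -0.2, -2.4]
grip_width: 0.46
grasp_force: 52.2
```

```bash
python3 - <<'E'
from tgt import *
go(.522,.390,.09,-8); upright([-.849,0,-.528])
E
```

```text
t 34.78 pos [0.5221 0.3841 0.1132] tooly -3.6 q [-1.19  1.22  0.65  0.76  0.1   2.05 -0.71] F [ 0.3 -0.2 -2.4] g 0.46 52.2
 world d [ -0.1   5.9 -23.2]  shift [ 0.115 -0.001  0.035]  turn/1.5 0.051 tilt [-0.058 -0.852 -0.52 ]
bottle lean deg 0.7  fix turn [-0.003  0.006  0.005]  up in tool [-0.854 -0.008 -0.52 ]
```

Emit:
send_rows(plan=[[[0,0,0,0.03,0,0.01,0.3],[0,0,0,0.025,0,0.005,0.3],[0,0,0,0.015,0,0,0.3],[0,0,0,0,0,0,0.3],[0,0,0,0,0,0,0.3]]])

```text
clock: 35.2
position: [0.5218, 0.3894, 0.0991]
ee_rot: [0.634, 0.599, -0.36, 0.331]
ft_force: [0.2, 0.2, -2.6]
grip_width: 0.457
grasp_force: 52.2
```

```bash
python3 - <<'E'
from tgt import *
go(.522,.390,.0875,-8); upright([-.849,0,-.528])
E
```

```text
t 35.2 pos [0.5218 0.3894 0.0991] tooly -3.7 q [-1.18  1.24  0.65  0.74  0.08  2.05 -0.72] F [ 0.2  0.2 -2.6] g 0.457 52.2
 world d [  0.2   0.6 -11.6]  shift [0.051 0.002 0.028]  turn/1.5 0.05 tilt [-0.061 -0.851 -0.522]
bottle lean deg 0.8  fix turn [-0.004  0.005  0.007]  up in tool [-0.853 -0.012 -0.522]
```

Bottle is at the rim with a centred x/y. I lower the last 12 mm slowly.

Emit:
send_rows(plan=[[[-0.003,0.005,0.006,0.017,0,0.01,0.3],[0,0,0,0.013,0,0.008,0.3],[0,0,0,0.01,0,0.006,0.3],[0,0,0,0.005,0,0.003,0.3],[0,0,0,0.004,0,0.002,0.3],[0,0,0,0,0,0,0.3],[0,0,0,0,0,0,0.3]]])

```text
clock: 35.78
position: [0.5219, 0.3895, 0.0881]
ee_rot: [0.638, 0.598, -0.355, 0.331]
ft_force: [-0.3, 0.5, -2.6]
grip_width: 0.454
grasp_force: 52.2
```

Emit:
send_rows(plan=[[[0,0,0,0.004,0,0.002,0.3],[0,0,0,0.004,0,0.002,0.3],[0,0,0,0,0,0,0.3],[0,0,0,0,0,0,0.3]]])

```text
clock: 36.12
position: [0.5221, 0.3899, 0.0877]
ee_rot: [0.638, 0.598, -0.354, 0.332]
ft_force: [-1.4, 2.1, 5.1]
grip_width: 0.456
grasp_force: 52.4
```

Emit:
send_rows(plan=[[[0,0,0,0,0,0,0.48],[0,0,0,0,0,0,0.52],[0,0,0,0,0,0,0.6],[0,0,0,0,0,0,0.8],[0,0,0,0,0,0,1],[0,0,0,0,0,0,1],[0,0,0,0,0,0,1]]])

```text
clock: 36.7
position: [0.5219, 0.3896, 0.0861]
ee_rot: [0.638, 0.598, -0.355, 0.331]
ft_force: [-0.2, 1.2, -0.3]
grip_width: 1.0
grasp_force: 0.0
```

```bash
python3 - <<'E'
from ik import *
from workcell import get_obs
o=get_obs(); p=o["position"]; R=Q.from_quat(o["ee_rot"]); z=R.apply([0,0,1]); print(p,o["joint_pos"].round(2),z.round(3))
for d in(0,.02,.04,.08):
  for dt in(0,3,6,10,15):
    for dz in (0,.015):
      m,q=ik(p-d*z-[0,0,dz],R*Q.from_euler('y',dt,degrees=True),6,q0=o["joint_pos"])
      if m>-1: print(d,dt,dz,round(m,2),end=" | ")
  print()
E
```

```text
[0.52190695 0.38956268 0.0861162 ] [-1.19  1.25  0.65  0.75  0.07  2.03 -0.74] [-0.056 -0.847 -0.529]
0 0 0 0.08 | 0 0 0.015 0.09 | 0 3 0 0.12 | 0 3 0.015 0.14 | 0 6 0 0.16 | 0 6 0.015 0.18 | 0 10 0 0.22 | 0 10 0.015 0.24 | 0 15 0 0.29 | 0 15 0.015 0.31 | 
0.02 0 0 0.02 | 0.02 0 0.015 0.04 | 0.02 3 0 0.07 | 0.02 3 0.015 0.08 | 0.02 6 0 0.11 | 0.02 6 0.015 0.13 | 0.02 10 0 0.17 | 0.02 10 0.015 0.19 | 0.02 15 0 0.25 | 0.02 15 0.015 0.27 | 
0.04 0 0 0.0 | 0.04 0 0.015 0.0 | 0.04 3 0 0.01 | 0.04 3 0.015 0.02 | 0.04 6 0 0.05 | 0.04 6 0.015 0.07 | 0.04 10 0 0.12 | 0.04 10 0.015 0.14 | 0.04 15 0 0.2 | 0.04 15 0.015 0.22 | 
0.08 10 0 0.0 | 0.08 10 0.015 0.02 | 0.08 15 0 0.08 | 0.08 15 0.015 0.11 |
```

Emit:
send_rows(plan=[[[0,0.04,0,0,0,-0.05,1],[0,0.04,0,0,0,-0.05,1],[0,0.04,0,0,0,-0.05,1],[0,0.04,0,0,0,-0.06,1],[0,0.04,0,0,0,-0.08,1],[0,0.05,0,0,0,-0.1,1],[0,0.06,0,0,0,-0.12,1],[0,0.06,0,0,0,-0.12,1],[0,0.06,0,0,0,-0.12,1],[0,0.06,0,0,0,-0.12,1],[0,0.06,0,0,0,-0.12,1],[0,0.06,0,0,0,-0.12,1],[0,0.06,0,0,0,-0.1,1],[0,0.045,0,0,0,0,1],[0,0,0,0,0,0,1],[0,0,0,0,0,0,1]]])

```text
clock: 38.03
position: [0.5297, 0.505, 0.2889]
ee_rot: [0.73, 0.683, 0.02, -0.02]
ft_force: [0.2, 0.5, -0.4]
grip_width: 0.997
grasp_force: 0.0
```

```bash
python3 - <<'E'
from tgt import *
from ov import overlay
for n in("scene","top"): cv2.imwrite(f"pics/{n}7.png",optics.camera(n)[:,:,::-1])
go(.4154,-.1769,.20,-23)
T={"tray_three":F["tray_three"],"glue":[.5219,.389,.006,-.07]}
overlay(T,"top","pics/top7.png",130,230,100,150,4,"pics/a.png"); overlay(T,"scene","pics/scene7.png",190,205,100,150,4,"pics/b.png")
cv2.imwrite("pics/p7.png",np.hstack([cv2.imread("pics/a.png"),cv2.imread("pics/b.png")]))
E
```

```text
t 38.13 pos [0.5287 0.507  0.287 ] tooly -3.7 q [-1.11  0.57  0.53  1.07 -0.32  1.54 -0.72] F [ 0.3  0.  -0.7] g 1.002 0.0
 world d [-113.3 -683.9  -87. ]  shift [-3.467 -0.346  0.244]  turn/1.5 0.225 tilt [ 0.     0.056 -0.998]
```

View pics/p7.png

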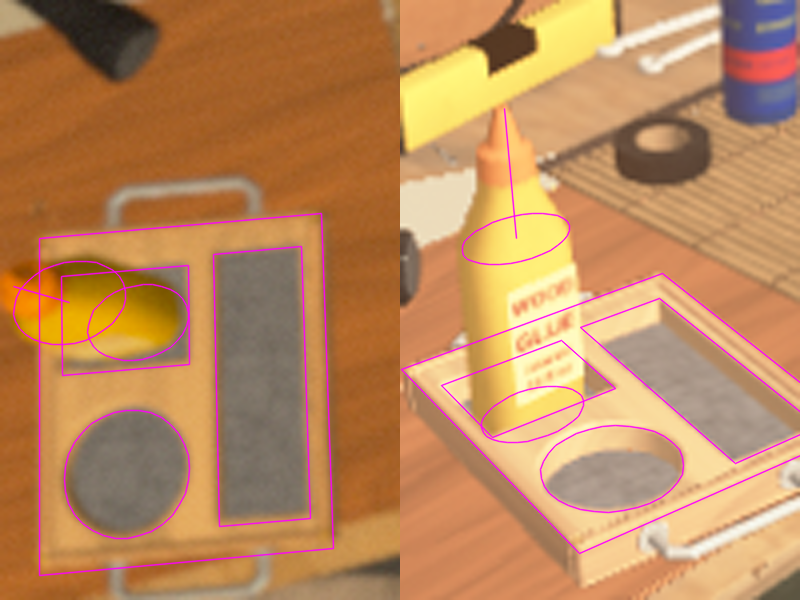

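Glue stands in its cut-out, clear of the edges. Next I move to the short jar; that was my last picture, so I work from numbers from here.

Emit:
send_rows(plan=[[[0,-0.037,0,0,0,0,1],[0,0,0,-0.1,-0.01,0,1],[0,0,0,-0.193,-0.019,0,1],[0,0,0,-0.193,-0.019,0,1],[0,0,0,-0.193,-0.019,0,1],[0,0,0,-0.193,-0.019,0,1],[0,0,0,-0.193,-0.019,0,1],[0,0,0,-0.193,-0.019,0,1],[0,0,0,-0.193,-0.019,0,1],[0,0,0,-0.193,-0.019,0,1],[0,0,0,-0.193,-0.019,0,1],[0,0,0,-0.193,-0.019,0,1],[0,0,0,-0.193,-0.019,0,1],[0,0,0,-0.193,-0.019,0,1],[0,0,0,-0.193,-0.019,0,1],[0,0,0,-0.193,-0.019,0,1],[0,0,0,-0.193,-0.019,0,1],[0,0,0,-0.193,-0.019,0.05,1],[0,0,0,-0.193,-0.019,0.1,1],[0,0,0,-0.1,-0.019,0.1,1]]])

```text
clock: 39.8
position: [0.4141, -0.1862, 0.2376]
ee_rot: [0.731, 0.682, -0.0, -0.0]
ft_force: [1.3, -0.3, -0.9]
grip_width: 1.002
grasp_force: 0.0
```

```bash
python3 - <<'E'
from tgt import *
go(.4154,-.1769,.05); upright([0,0,-1])
print("glue nozzle",tri((190+500/4,205+105/4),(130+24/4,230+288/4)))
E
```

```text
t 39.8 pos [ 0.4141 -0.1862  0.2376] tooly -3.9 q [-0.86 -0.26  1.05  1.9   0.23  1.39  0.06] F [ 1.3 -0.3 -0.9] g 1.002 0.0
 world d [   1.3    9.3 -187.6]  shift [0.047 0.004 0.938]  turn/1.5 -0.0 tilt [-0.001  0.    -1.   ]
bottle lean deg 0.1  fix turn [-0.001 -0.    -0.   ]  up in tool [ 0.    -0.001 -1.   ]
glue nozzle (array([0.43122897, 0.31546887, 0.23469571]), np.float64(0.1754133894365086))
```

Emit:
send_rows(plan=[[[0,0,0,0.047,0.004,0,1],[0,0,0,0,0,0.15,1],[0,0,0,0,0,0.18,1],[0,0,0,0,0,0.18,1],[0,0,0,0,0,0.15,1],[0,0,0,0,0,0.13,1],[0,0,0,0,0,0.1,1],[0,0,0,0,0,0.05,1],[0,0,0,0,0,0,1],[0,0,0,0,0,0,0.85],[0,0,0,0,0,0,0.8],[0,0,0,0,0,0,0.75],[0,0,0,0,0,0,0.7],[0,0,0,0,0,0,0.65],[0,0,0,0,0,0,0.6],[0,0,0,0,0,0,0.55],[0,0,0,0,0,0,0.5],[0,0,0,0,0,0,0.5]]], squeeze=35)

```text
clock: 41.3
position: [0.4177, -0.1712, 0.0552]
ee_rot: [0.729, 0.684, 0.003, -0.001]
ft_force: [2.4, 1.3, 13.0]
grip_width: 0.561
grasp_force: 34.3
```

```bash
python3 - <<'E'
from tgt import *
go(.4355,.4068,.18,79.3)
p=tri((215,205+105/4),(130+24/4,230+288/4))[0]; print("glue nozzle",p,"cut",at("tray_three",44,34), "uncertain by tri err")
E
```

```text
t 41.3 pos [ 0.4177 -0.1712  0.0552] tooly -3.7 q [-0.8   0.24  1.21  2.13 -0.29  0.95  0.51] F [ 2.4  1.3 13. ] g 0.561 34.3
 world d [ 17.8 578.  124.8]  shift [ 2.893 -0.094 -0.608]  turn/1.5 -0.965 tilt [ 0.002  0.005 -1.   ]
glue nozzle [0.5215906  0.38672466 0.18964944] cut [0.52196963 0.39040968] uncertain by tri err
```

Emit:
send_rows(plan=[[[0,0,0,0,0,-0.04,0.45],[0,0,0,0,0,-0.08,0.45],[0,0,0,0,0,-0.08,0.45],[0,0,0,0,0,0,0.45],[0,0,0,0,0,0,0.45]]])

```text
clock: 41.72
position: [0.4161, -0.1706, 0.0939]
ee_rot: [0.729, 0.684, 0.003, -0.003]
ft_force: [0.0, 1.0, -3.1]
grip_width: 0.554
grasp_force: 34.8
```

```bash
cat > lid.py <<'E'
from tgt import *
def red(n,c,r,im):
    h=cv2.cvtColor(im,cv2.COLOR_RGB2HSV); m=((h[...,0]<8)|(h[...,0]>172))&(h[...,1]>150)&(h[...,2]>90)
    k=np.zeros(m.shape,np.uint8); cv2.circle(k,tuple(int(v) for v in c),r,1,-1); m=(m&(k>0)).astype(np.uint8)
    nl,lab,st,ce=cv2.connectedComponentsWithStats(m); i=1+np.argmax(st[1:,4]); return st[i],ce[i].round(1)
E
python3 - <<'E'
from lid import *
o=get_obs(); p=o["position"]; go(.4355,.4068,.18,79.3)
for n in("scene","top"):
    im=optics.camera(n); old=cv2.imread(f"pics/{n}0.png")[:,:,::-1].copy()
    e0=proj(n,[.4154,-.1769,.083])[0]; e1=proj(n,[p[0],p[1],p[2]-.0552+.083])[0]
    print(n,"before",red(n,e0,25,old),e0.round(1),"now",red(n,e1,25,im),e1.round(1))
    cv2.imwrite(f"pics/{n}8.png",im[:,:,::-1])
E
```

```text
t 41.72 pos [ 0.4161 -0.1706  0.0939] tooly -3.6 q [-0.92  0.09  1.29  2.09 -0.11  1.03  0.36] F [ 0.   1.  -3.1] g 0.554 34.8
 world d [ 19.4 577.4  86.1]  shift [ 2.89  -0.086 -0.409]  turn/1.5 -0.965 tilt [-0.     0.007 -1.   ]
scene before (array([399, 206,  20,  12, 216], dtype=int32), array([408.5, 211.4])) [408.8 209.8] now (array([400, 193,  15,  12, 154], dtype=int32), array([407.6, 198.4])) [408.6 197.3]
top before (array([398, 272,  25,  24, 467], dtype=int32), array([410.1, 283.4])) [410.9 283.2] now (array([401, 275,  12,  19, 120], dtype=int32), array([406.1, 285.2])) [411.4 280.9]
```

Emit:
send_rows(plan=[[[0,0,0,0.05,0,-0.13,0.45],[0,0,0,0.1,0,-0.13,0.45],[0,0,0,0.13,0,-0.13,0.45],[0,0,0,0.18,-0.005,0,0.45],[0,0,0,0.18,-0.005,0,0.45],[0,0,0,0.18,-0.005,0,0.45],[0,0,0,0.18,-0.005,0,0.45],[0,0,0,0.18,-0.005,0,0.45],[0,0,0,0.18,-0.005,0,0.45],[0,0,0,0.18,-0.005,0,0.45],[0,0,0,0.18,-0.005,0,0.45],[0,0,0,0.18,-0.005,0,0.45],[0,0,0,0.18,-0.005,0,0.45],[0,0,0,0.18,-0.005,0,0.45],[0,0,0,0.18,-0.005,0,0.45],[0,0,0,0.18,-0.005,0,0.45],[0,0,0,0.13,-0.005,0,0.45],[0,0,0,0,0,0,0.45]]])

```text
clock: 43.32
position: [0.4323, 0.3802, 0.1627]
ee_rot: [0.726, 0.688, -0.001, -0.005]
ft_force: [-1.8, 1.0, -1.4]
grip_width: 0.561
grasp_force: 34.7
```

Emit:
send_rows(plan=[[[0,0,-0.08,0,0,0,0.45],[0,0,-0.08,0,0,0,0.45],[0,0,-0.08,0,0,0,0.45],[0,0,-0.08,0,0,0,0.45],[0,0,-0.08,0,0,0,0.45],[0,0,-0.08,0,0,0,0.45],[0,0,-0.08,0,0,0,0.45],[0,0,-0.08,0,0,0,0.45],[0,0,-0.08,0,0,0,0.45],[0,0,-0.08,0,0,0,0.45],[0,0,-0.08,0,0,0,0.45],[0,0,-0.08,0,0,0,0.45],[0,0,0,0,0,0,0.45]]])

```text
clock: 44.4
position: [0.4344, 0.3737, 0.1634]
ee_rot: [0.093, 0.996, 0.003, -0.004]
ft_force: [-0.3, 0.0, -2.6]
grip_width: 0.557
grasp_force: 35.2
```

```bash
python3 - <<'E'
from lid import *
go(.4296,.408,.13,79.3); upright([0,0,-1]); p=get_obs()["position"]
for n in("scene","top"):
    im=optics.camera(n); cv2.imwrite(f"pics/{n}9.png",im[:,:,::-1])
    for d in((0,0),(.006,-.001)):
        e1=proj(n,[p[0]+d[0],p[1]+d[1],p[2]-.0552+.083])[0]
        try: print(n,"now",*red(n,e1,22,im),e1.round(1), "edges",[proj(n,[p[0]+d[0]+a,p[1]+d[1]+b,p[2]-.0552+.083])[0].round(1).tolist() for a,b in((.03,0),(-.03,0),(0,.03),(0,-.03))])
        except Exception as e: print(n,"no red")
E
```

```text
t 44.4 pos [0.4344 0.3737 0.1634] tooly 79.3 q [-1.15  0.26  0.43  1.69 -0.13  1.21  0.7 ] F [-0.3  0.  -2.6] g 0.557 35.2
 world d [ -4.8  34.3 -33.4]  shift [0.054 0.163 0.169]  turn/1.5 -0.0 tilt [-0.008  0.006 -1.   ]
bottle lean deg 0.6  fix turn [ 0.003 -0.006  0.   ]  up in tool [ 0.009  0.005 -1.   ]
scene now [243 235  22  20 373] [253.1 244.3] [251.  242.9] edges [[240.6, 237.9], [261.8, 248.0], [239.0, 248.5], [262.5, 237.5]]
scene now [243 235  22  20 373] [253.1 244.3] [249.3 241.7] edges [[238.9, 236.8], [260.0, 246.8], [237.3, 247.2], [260.7, 236.4]]
top now [142 326  19   9  95] [151.4 329.3] [148.9 342.3] edges [[146.0, 327.2], [151.9, 357.6], [133.7, 346.6], [164.0, 338.0]]
top now [142 326  19   9  95] [151.4 329.3] [148.8 339.1] edges [[145.9, 324.1], [151.8, 354.4], [133.6, 343.4], [163.9, 334.9]]
```

Emit:
send_rows(plan=[[[0,0,0,0.025,0.083,0,0.45],[0,0,0,0.024,0.082,0,0.45],[0.003,-0.005,0,0,0,0,0.45],[0,0,0,0,0,0.1,0.45],[0,0,0,0,0,0.12,0.45],[0,0,0,0,0,0.1,0.45],[0,0,0,0,0,0.06,0.45],[0,0,0,0,0,0.04,0.45],[0,0,0,0,0,0.03,0.45],[0,0,0,0,0,0.02,0.45],[0,0,0,0,0,0,0.45],[0,0,0,0,0,0,0.45]]])

```text
clock: 45.5
position: [0.4321, 0.4091, 0.0725]
ee_rot: [0.096, 0.995, 0.002, 0.001]
ft_force: [0.7, -0.3, -2.3]
grip_width: 0.558
grasp_force: 35.2
```

```bash
python3 - <<'E'
from tgt import *
go(.431,.408,.0615,79.3); upright([0,0,-1])
E
```

```text
t 45.5 pos [0.4321 0.4091 0.0725] tooly 78.9 q [-1.15  0.4   0.39  1.73 -0.18  1.04  0.68] F [ 0.7 -0.3 -2.3] g 0.558 35.2
 world d [ -1.1  -1.1 -11. ]  shift [ 0.005 -0.006  0.055]  turn/1.5 -0.004 tilt [ 0.002  0.003 -1.   ]
bottle lean deg 0.2  fix turn [0.002 0.001 0.   ]  up in tool [-0.001  0.004 -1.   ]
```

Emit:
send_rows(plan=[[[0,0,0,0.005,-0.006,0.015,0.45],[0,0,0,0,0,0.012,0.45],[0,0,0,0,0,0.01,0.45],[0,0,0,0,0,0.006,0.45],[0,0,0,0,0,0,0.45],[0,0,0,0,0,0,0.45]]])

```text
clock: 46.0
position: [0.4306, 0.4078, 0.0632]
ee_rot: [0.096, 0.995, 0.001, 0.0]
ft_force: [0.2, 0.2, -1.9]
grip_width: 0.565
grasp_force: 35.2
```

Emit:
send_rows(plan=[[[0,0,0,0,0,0.004,0.45],[0,0,0,0,0,0.003,0.45],[0,0,0,0,0,0,0.45],[0,0,0,0,0,0,0.45]]])

```text
clock: 46.33
position: [0.4306, 0.4081, 0.0623]
ee_rot: [0.096, 0.995, 0.002, 0.0]
ft_force: [-2.2, -0.0, 4.7]
grip_width: 0.561
grasp_force: 37.0
```

Emit:
send_rows(plan=[[[0,0,0,0,0,0,0.58],[0,0,0,0,0,0,0.62],[0,0,0,0,0,0,0.68],[0,0,0,0,0,0,0.75],[0,0,0,0,0,0,0.9],[0,0,0,0,0,0,1],[0,0,0,0,0,0,1],[0,0,0,0,0,-0.05,1],[0,0,0,0,0,-0.15,1],[0,0,0,0,0,-0.2,1],[0,0,0,0,0,-0.2,1],[0,0,0,0,0,-0.1,1],[0,0,0,0,0,0,1]]])

```text
clock: 47.42
position: [0.4324, 0.4091, 0.2084]
ee_rot: [0.096, 0.995, 0.005, 0.003]
ft_force: [-0.2, -0.1, -1.1]
grip_width: 1.001
grasp_force: 0.0
```

```bash
python3 - <<'E'
from lid import *
go(.4345,-.0192,.21,-1.4)
for n in("scene","top"):
    im=optics.camera(n); cv2.imwrite(f"pics/{n}10.png",im[:,:,::-1])
    e=proj(n,[.4355,.4068,.089])[0]; print(n,*red(n,e,24,im),e.round(1))
E
```

```text
t 47.42 pos [0.4324 0.4091 0.2084] tooly 78.9 q [-1.18  0.27  0.42  1.59 -0.12  1.3   0.63] F [-0.2 -0.1 -1.1] g 1.001 0.0
 world d [   2.1 -428.3    1.6]  shift [-0.421 -2.099 -0.028]  turn/1.5 0.935 tilt [ 0.007  0.01  -1.   ]
scene [227 287  29  22 518] [241.3 297.5] [240.6 294.7]
top [139 336  26  25 354] [153.7 349.5] [151.  347.4]
```

Emit:
send_rows(plan=[[[0,0,0,-0.038,-0.191,0,1],[0,0,0,-0.038,-0.191,0,1],[0,0,0,-0.038,-0.191,0,1],[0,0,0,-0.038,-0.191,0,1],[0,0,0,-0.038,-0.191,0,1],[0,0,0,-0.038,-0.191,0,1],[0,0,0,-0.038,-0.191,0,1],[0,0,0,-0.038,-0.191,0,1],[0,0,0,-0.038,-0.191,0,1],[0,0,0,-0.038,-0.191,0,1],[0,0,0,-0.038,-0.189,0,1],[0,0,0,0,0,0,1]]])

```text
clock: 48.52
position: [0.4311, -0.0277, 0.2001]
ee_rot: [0.1, 0.995, 0.001, -0.0]
ft_force: [-0.9, -0.1, 0.5]
grip_width: 1.001
grasp_force: 0.0
```

Emit:
send_rows(plan=[[[0,0,0.078,0,0,0,1],[0,0,0.078,0,0,0,1],[0,0,0.078,0,0,0,1],[0,0,0.078,0,0,0,1],[0,0,0.078,0,0,0,1],[0,0,0.078,0,0,0,1],[0,0,0.078,0,0,0,1],[0,0,0.078,0,0,0,1],[0,0,0.078,0,0,0,1],[0,0,0.078,0,0,0,1],[0,0,0.078,0,0,0,1],[0,0,0.078,0,0,0,1],[0,0,0,0,0,0,1]]])

```text
clock: 49.6
position: [0.4313, -0.0206, 0.1998]
ee_rot: [0.718, 0.696, 0.0, -0.001]
ft_force: [0.1, 1.2, -0.2]
grip_width: 0.998
grasp_force: 0.0
```

```bash
python3 - <<'E'
from tgt import *
go(.4345,-.0192,.041,-1.4); upright([0,0,-1])
E
```

```text
t 49.6 pos [ 0.4313 -0.0206  0.1998] tooly -1.8 q [-0.71 -0.15  0.61  1.99  0.09  1.28 -0.16] F [ 0.1  1.2 -0.2] g 0.998 0.0
 world d [   3.2    1.4 -158.8]  shift [0.006 0.016 0.794]  turn/1.5 -0.005 tilt [-0.001  0.002 -1.   ]
bottle lean deg 0.1  fix turn [-0.001 -0.001 -0.   ]  up in tool [ 0.002 -0.001 -1.   ]
```

Emit:
send_rows(plan=[[[0,0,0,0.006,0.016,0,1],[0,0,0,0,0,0.15,1],[0,0,0,0,0,0.18,1],[0,0,0,0,0,0.17,1],[0,0,0,0,0,0.15,1],[0,0,0,0,0,0.1,1],[0,0,0,0,0,0.05,1],[0,0,0,0,0,0,1],[0,0,0,0,0,0,0.7],[0,0,0,0,0,0,0.6],[0,0,0,0,0,0,0.55],[0,0,0,0,0,0,0.5],[0,0,0,0,0,0,0.45],[0,0,0,0,0,0,0.4],[0,0,0,0,0,0,0.35],[0,0,0,0,0,0,0.3],[0,0,0,0,0,0,0.25],[0,0,0,0,0,0,0.25]]], squeeze=50)

```text
clock: 51.1
position: [0.4354, -0.0191, 0.0408]
ee_rot: [0.716, 0.698, 0.001, -0.001]
ft_force: [-0.7, 0.1, 0.0]
grip_width: 0.247
grasp_force: 0.0
```

Emit:
send_rows(plan=[[[0,0,0,0,0,-0.05,0.25],[0,0,0,0,0,-0.1,0.25],[0,0,0,0,0,-0.15,0.25],[0,0,0,0,0,-0.15,0.25],[0,0,0,0,0,-0.1,0.25],[0,0,0,0,0,0,0.25]]])

```text
clock: 51.6
position: [0.4377, -0.0194, 0.1553]
ee_rot: [0.716, 0.698, 0.004, 0.001]
ft_force: [0.9, -0.5, 0.6]
grip_width: 0.252
grasp_force: 0.0
```

```bash
python3 - <<'E'
from tgt import *
go(.4642,.322,.15,79.3); upright([0,0,-1])
E
```

```text
t 51.6 pos [ 0.4377 -0.0194  0.1553] tooly -1.5 q [-0.73 -0.09  0.65  2.04  0.06  1.16 -0.13] F [ 0.9 -0.5  0.6] g 0.252 0.0
 world d [ 26.5 341.4  -5.3]  shift [1.71  0.087 0.036]  turn/1.5 -0.94 tilt [ 0.007  0.005 -1.   ]
bottle lean deg 0.5  fix turn [ 0.005 -0.003  0.   ]  up in tool [ 0.005  0.007 -1.   ]
```

The fingers closed on nothing. I check by pixel difference whether the block still lies where it was.

```bash
python3 - <<'E'
from tgt import *
from ov import M,world
B=F["block"]
for n in("scene","top"):
    im=optics.camera(n); cv2.imwrite(f"pics/{n}11.png",im[:,:,::-1])
    a=cv2.GaussianBlur(cv2.imread(f"pics/{n}0.png"),(3,3),0).astype(int); 
    for k in (4,8,10,11):
        b=cv2.GaussianBlur(cv2.imread(f"pics/{n}{k}.png"),(3,3),0).astype(int)
        q=proj(n,world(B,sum(M["block"],[]))).astype(np.int32); h=cv2.convexHull(q); m=np.zeros(a.shape[:2],np.uint8); cv2.fillConvexPoly(m,h,1)
        ring=cv2.dilate(m,np.ones((9,9)))-m
        d=abs(a-b).max(2); print(n,k,"in",np.percentile(d[m>0],[50,90]).round(),"ring",np.percentile(d[ring>0],[50,90]).round())
print(B)
E
```

```text
scene 4 in [2. 2.] ring [2. 3.]
scene 8 in [1. 2.] ring [1. 2.]
scene 10 in [3. 4.] ring [3. 4.]
scene 11 in [1. 2.] ring [1. 2.]
top 4 in [ 9. 10.] ring [ 9. 10.]
top 8 in [1. 3.] ring [2. 3.]
top 10 in [2. 3.] ring [1. 3.]
top 11 in [33. 56.] ring [29. 46.]
[0.43448417643962456, -0.019197654947222552, 0.0, -0.024770115131794782]
```

```bash
python3 - <<'E'
from tgt import *
go(.4345,-.0192,.031,-1.4)
E
```

```text
t 51.7 pos [ 0.4358 -0.0193  0.1517] tooly -1.5 q [-0.73 -0.09  0.65  2.05  0.05  1.16 -0.13] F [ 0.5  0.1 -0.7] g 0.252 0.0
 world d [-1.300e+00  1.000e-01 -1.207e+02]  shift [-0.002 -0.008  0.604]  turn/1.5 -0.001 tilt [ 0.003  0.003 -1.   ]
```

Emit:
send_rows(plan=[[[0.005,-0.003,0,0,-0.015,0,0.8],[0,0,0,0,0,0,0.9],[0,0,0,0,0,0,0.9],[0,0,0,0,0,0,0.9],[0,0,0,0,0,0.15,0.9],[0,0,0,0,0,0.15,0.9],[0,0,0,0,0,0.15,0.9],[0,0,0,0,0,0.1,0.9],[0,0,0,0,0,0.06,0.9],[0,0,0,0,0,0,0.9],[0,0,0,0,0,0,0.7],[0,0,0,0,0,0,0.6],[0,0,0,0,0,0,0.5],[0,0,0,0,0,0,0.45],[0,0,0,0,0,0,0.4],[0,0,0,0,0,0,0.3],[0,0,0,0,0,0,0.25],[0,0,0,0,0,0,0.25],[0,0,0,0,0,0,0.25]]])

```text
clock: 53.28
position: [0.4316, -0.0194, 0.0288]
ee_rot: [0.716, 0.698, -0.003, -0.002]
ft_force: [-0.5, 0.8, -0.3]
grip_width: 0.249
grasp_force: 0.0
```

```bash
python3 - <<'E'
from tgt import *
from ov import M,world
B=F["block"]; n="scene"
im=optics.camera(n); cv2.imwrite("pics/scene12.png",im[:,:,::-1]); im2=optics.camera("top"); cv2.imwrite("pics/top12.png",im2[:,:,::-1])
for n in("scene","top"):
    a=cv2.cvtColor(cv2.imread(f"pics/{n}0.png"),6).astype(int);b=cv2.cvtColor(cv2.imread(f"pics/{n}12.png"),6).astype(int)
    q=proj(n,world(B,sum(M["block"],[]))); lo=q.min(0).astype(int)-8; hi=q.max(0).astype(int)+8
    m=np.zeros(a.shape,np.uint8); cv2.polylines(m,[cv2.convexHull(q.astype(np.int32))],True,1)
    print(n,lo,hi,"tips",proj(n,[[.4316+s*d,-.0194,.012] for s in(1,-1) for d in(.01,.024)]).round().tolist())
    for y in range(lo[1],hi[1],2): print("".join("#" if b[y,x]<60 else "o" if abs(a[y,x]-b[y,x])>25 else "+" if m[y,x] else "." for x in range(lo[0],hi[0])))
E
```

```text
scene [336 223] [397 275] tips [[365.0, 250.0], [361.0, 248.0], [372.0, 253.0], [376.0, 254.0]]
.......................ooooooooooo.oo#ooooooooooo#ooooo......
........................oooooooooo.oooooooooooooooooo........
.........................ooooooooo.ooooooooo#ooooooo.........
.........................ooooooooo..oooooooooooooo...........
.........................ooooooooo.ooooooooooo...............
.........................ooooooooo.oo.oooooo...++............
.........................ooooooooo+oo.oooooo........++.......
..........................oooooooo.ooooooooo.........+.......
...........................ooooo...oo.oooooo.........+.......
.......................++.........ooo.ooooo..........+.......
....................+..............oo...............+........
................++..................................+........
............++......................................+........
.........+........................................++.........
.........+.....................................+.............
.........+.................................++................
.........+..
[... 1921 characters left out ...]
........ooo..ooooooooooooooooooooooooooooooooooooooooooooooo
..........+..............o..oo..ooooooooooooooooooooooooooooooooooooooooooooooo
...........+.............oo.oo.oooooooooooooooooooooooooooooooooooooooooooooooo
...........+................+++ooooooooooooooooooooooooooooooooo.oooooooooooo..
............+.......++++.......oooooooooooooooooooooooooo.....ooooooooo........
.............+++..............oooooooooooooooooooo..oo.oooooooo................
............................ooooooooooooooooooooooooooo........................
.............................oooooooooooooooooooo.........................ooooo
..............................ooooooooooooo.........................ooooooooooo
```

```bash
python3 - <<'E'
from tgt import *
u=np.array([np.cos(np.radians(-7.3)),np.sin(np.radians(-7.3)),0])
for z in(.22,.24,.25,.26,.28): print(z,[proj("scene",np.array([.4282,-.3534,z])+s*.047*u)[0].round(1).tolist() for s in(1,-1)])
for z in(.012,.03,.038,.045,.055): print(z,proj("scene",[[.4316+s*d,-.0194,z] for s in(1,-1) for d in(.01,.024)]).round(0).tolist())
E
```

```text
0.22 [[428.5, 142.8], [455.1, 150.7]]
0.24 [[429.2, 136.3], [456.0, 143.9]]
0.25 [[429.5, 132.9], [456.4, 140.5]]
0.26 [[429.9, 129.6], [456.9, 137.0]]
0.28 [[430.6, 122.9], [457.8, 130.1]]
0.012 [[365.0, 250.0], [361.0, 248.0], [372.0, 253.0], [376.0, 254.0]]
0.03 [[366.0, 244.0], [361.0, 242.0], [372.0, 247.0], [377.0, 248.0]]
0.038 [[366.0, 241.0], [362.0, 240.0], [372.0, 244.0], [377.0, 246.0]]
0.045 [[366.0, 239.0], [362.0, 237.0], [372.0, 241.0], [377.0, 243.0]]
0.055 [[366.0, 235.0], [362.0, 234.0], [373.0, 238.0], [377.0, 240.0]]
```

Emit:
send_rows(plan=[[[0,0,0,0,0,0.006,0.25],[0,0,0,0,0,0.006,0.25],[0,0,0,0,0,0.006,0.25],[0,0,0,0,0,0,0.25],[0,0,0,0,0,0,0.25]]])

```text
clock: 53.8
position: [0.4314, -0.0195, 0.0251]
ee_rot: [0.716, 0.698, -0.003, -0.002]
ft_force: [-0.2, -0.6, 0.0]
grip_width: 0.25
grasp_force: 0.0
```

Emit:
send_rows(plan=[[[0,0,0,0,0,0.006,0.25],[0,0,0,0,0,0.006,0.25],[0,0,0,0,0,0.006,0.25],[0,0,0,0,0,0,0.25],[0,0,0,0,0,0,0.25]]])

```text
clock: 54.22
position: [0.4321, -0.0194, 0.0233]
ee_rot: [0.716, 0.698, -0.002, -0.002]
ft_force: [-13.5, -1.5, 37.1]
grip_width: 0.249
grasp_force: 18.6
```

Touching the block's top shows the fingertips end about 14 mm above the reported TCP, not below it, so I regrip lower.

Emit:
send_rows(plan=[[[0,0,0,0,0,-0.04,0.25],[0,0,0,0,0,-0.06,0.25],[0,0,0,0,0,0,0.8],[0,0,0,0,0,0,0.8],[0,0,0,0,0,0,0.8],[0,0,0,0,0,0,0.8],[0,0,0,0,0,0,0.8],[0,0,0,0,0.01,0.06,0.8],[0,0,0,0,0,0.06,0.8],[0,0,0,0,0,0.04,0.8],[0,0,0,0,0,0,0.8],[0,0,0,0,0,0,0.7],[0,0,0,0,0,0,0.6],[0,0,0,0,0,0,0.5],[0,0,0,0,0,0,0.45],[0,0,0,0,0,0,0.4],[0,0,0,0,0,0,0.35],[0,0,0,0,0,0,0.3],[0,0,0,0,0,0,0.3]]], squeeze=50)

```text
clock: 55.8
position: [0.4342, -0.0194, 0.0104]
ee_rot: [0.716, 0.698, -0.002, -0.001]
ft_force: [-1.4, -0.7, 9.9]
grip_width: 0.431
grasp_force: 50.0
```

Emit:
send_rows(plan=[[[0,0,0,0,0,-0.06,0.3],[0,0,0,0,0,-0.14,0.3],[0,0,0,0,0,-0.16,0.3],[0,0,0,0,0,-0.14,0.3],[0,0,0,0,0,-0.1,0.3],[0,0,-0.078,0,0,0,0.3],[0,0,-0.078,0,0,0,0.3],[0,0,-0.078,0,0,0,0.3],[0,0,-0.078,0,0,0,0.3],[0,0,-0.078,0,0,0,0.3],[0,0,-0.078,0,0,0,0.3],[0,0,-0.078,0,0,0,0.3],[0,0,-0.078,0,0,0,0.3],[0,0,-0.078,0,0,0,0.3],[0,0,-0.078,0,0,0,0.3],[0,0,-0.078,0,0,0,0.3],[0,0,-0.082,0,0,0,0.3],[0,0,0,0,0,0,0.3]]])

```text
clock: 57.3
position: [0.4339, -0.0194, 0.1296]
ee_rot: [0.09, 0.996, -0.001, -0.003]
ft_force: [0.3, -0.6, -0.5]
grip_width: 0.431
grasp_force: 51.1
```

```bash
python3 - <<'E'
from tgt import *
go(.4642,.322,.13,79.3); upright([0,0,-1])
E
```

```text
t 57.3 pos [ 0.4339 -0.0194  0.1296] tooly 79.6 q [-0.8  -0.06  0.74  2.08  0.04  1.12  1.3 ] F [ 0.3 -0.6 -0.5] g 0.431 51.1
 world d [ 30.3 341.4   0.4]  shift [ 0.158  1.706 -0.006]  turn/1.5 0.004 tilt [-0.007 -0.001 -1.   ]
bottle lean deg 0.4  fix turn [-0.002 -0.004 -0.   ]  up in tool [ 0.006 -0.003 -1.   ]
```

Emit:
send_rows(plan=[[[0,0,0,0.016,0.12,0,0.3],[0,0,0,0.016,0.18,0,0.3],[0,0,0,0.016,0.18,0,0.3],[0,0,0,0.016,0.18,0,0.3],[0,0,0,0.016,0.18,0,0.3],[0,0,0,0.016,0.18,0,0.3],[0,0,0,0.016,0.18,0,0.3],[0,0,0,0.016,0.18,0,0.3],[0,0,0,0.016,0.18,0,0.3],[0,0,0,0.014,0.146,0,0.3],[0,0,0,0,0,0,0.3],[0,0,0,0,0,0,0.3]]])

```text
clock: 58.3
position: [0.4658, 0.3233, 0.1282]
ee_rot: [0.094, 0.996, -0.002, -0.003]
ft_force: [1.1, -0.5, -1.5]
grip_width: 0.428
grasp_force: 51.1
```

```bash
python3 - <<'E'
from tgt import *
go(.4642,.322,.0164,79.3); upright([0,0,-1])
E
```

```text
t 58.3 pos [0.4658 0.3233 0.1282] tooly 79.2 q [-1.09  0.29  0.48  1.75 -0.15  1.15  0.82] F [ 1.1 -0.5 -1.5] g 0.428 51.1
 world d [  -1.6   -1.3 -111.8]  shift [ 0.003 -0.006  0.559]  turn/1.5 -0.001 tilt [-0.007 -0.003 -1.   ]
bottle lean deg 0.4  fix turn [-0.003 -0.004 -0.   ]  up in tool [ 0.006 -0.004 -1.   ]
```

Emit:
send_rows(plan=[[[-0.003,-0.004,0,0.003,-0.006,0.05,0.3],[0,0,0,0,0,0.12,0.3],[0,0,0,0,0,0.12,0.3],[0,0,0,0,0,0.1,0.3],[0,0,0,0,0,0.06,0.3],[0,0,0,0,0,0.04,0.3],[0,0,0,0,0,0.02,0.3],[0,0,0,0,0,0.015,0.3],[0,0,0,0,0,0,0.3],[0,0,0,0,0,0,0.3]]])

```text
clock: 59.13
position: [0.4661, 0.3211, 0.0245]
ee_rot: [0.093, 0.996, 0.001, 0.0]
ft_force: [-1.0, 0.3, -0.3]
grip_width: 0.43
grasp_force: 51.1
```

Emit:
send_rows(plan=[[[0,0,0,0,0,0.008,0.3],[0,0,0,0,0,0.006,0.3],[0,0,0,0,0,0,0.3],[0,0,0,0,0,0,0.3]]])

```text
clock: 59.47
position: [0.4656, 0.3209, 0.0211]
ee_rot: [0.093, 0.996, 0.001, 0.0]
ft_force: [0.1, -0.5, -1.8]
grip_width: 0.43
grasp_force: 51.1
```

Emit:
send_rows(plan=[[[0,0,0,0,0,0.008,0.3],[0,0,0,0,0,0.006,0.3],[0,0,0,0,0,0.005,0.3],[0,0,0,0,0,0,0.3],[0,0,0,0,0,0,0.3]]])

```text
clock: 59.88
position: [0.4656, 0.3208, 0.017]
ee_rot: [0.093, 0.996, 0.001, -0.0]
ft_force: [-0.7, -0.5, -1.0]
grip_width: 0.427
grasp_force: 51.1
```

Emit:
send_rows(plan=[[[0,0,0,0,0,0.005,0.3],[0,0,0,0,0,0.003,0.3],[0,0,0,0,0,0,0.3],[0,0,0,0,0,0,0.3]]])

```text
clock: 60.22
position: [0.4657, 0.321, 0.0166]
ee_rot: [0.093, 0.996, 0.001, -0.0]
ft_force: [-4.3, -3.0, 10.2]
grip_width: 0.432
grasp_force: 52.5
```

Floor contact at the expected height. I release, retreat upward and verify numerically.

Emit:
send_rows(plan=[[[0,0,0,0,0,-0.003,0.45],[0,0,0,0,0,0,0.5],[0,0,0,0,0,0,0.6],[0,0,0,0,0,0,0.65],[0,0,0,0,0,0,0.65],[0,0,0,0,0,-0.05,0.65],[0,0,0,0,0,-0.15,0.65],[0,0,0,0,0,-0.2,0.65],[0,0,0,0,0,-0.2,0.65],[0,0,0,0,0,-0.2,0.65],[0,0,0,0,0,-0.2,0.65],[0,0,0,0,0,-0.1,0.65],[0,0,0,0,-0.2,0,0.65],[0,0,0,0,-0.2,0,0.65],[0,0,0,0,-0.2,0,0.65],[0,0,0,0,-0.2,0,0.65],[0,0,0,0,-0.2,0,0.65],[0,0,0,0,-0.2,0,0.65],[0,0,0,0,0,0,0.65]]])

```text
clock: 61.8
position: [0.4205, 0.0774, 0.2366]
ee_rot: [0.098, 0.995, 0.002, -0.0]
ft_force: [0.0, 0.0, 0.4]
grip_width: 0.647
grasp_force: 0.0
```

```bash
python3 - <<'E'
from lid import *
from ov import M,world
im={n:optics.camera(n) for n in("scene","top")}
for n in im: cv2.imwrite(f"pics/{n}13.png",im[n][:,:,::-1])
go(0,0,0)
for k,c,z in(("short",(.4355,.4068),.089),("tall",(.428,-.353),.166)):
    for n in im: e=proj(n,[*c,z])[0]; print(k,n,*red(n,e,24,im[n]),e.round(1))
# felt (grey) left visible round the block in its slot, per side, in tray coordinates (top view rectified, z=6mm floor)
S=F["tray_three"]; 
def rect(n,z,img):
    g=np.array([[x,y] for y in np.arange(85,-86,-1) for x in np.arange(-98,99,1)])
    uv=proj(n,world(S,np.c_[g,np.full(len(g),z)])).reshape(171,197,2).astype(np.float32)
    return cv2.remap(img,uv[...,0],uv[...,1],cv2.INTER_LINEAR)
h=cv2.cvtColor(rect("top",24,im["top"]),cv2.COLOR_RGB2HSV); grey=h[...,1]<75
for r in range(95,165,4): print(int(85-r),"".join("#" if grey[r,c] else "." for c in range(4,197,3)))
# bystanders unchanged
for n in im:
    a=cv2.GaussianBlur(cv2.imread(f"pics/{n}0.png"),(5,5),0).astype(int); b=cv2.GaussianBlur(im[n][:,:,::-1].copy(),(5,5),0).astype(int); d=abs(a-b).max(2)
    for k,p in(("gel",(.518,-.143,.05)),("oil",(.69,.045,.1)),("offcut",(.66,-.15,.019))):
        u,v=proj(n,p)[0].astype(int); print(n,k,np.percentile(d[v-12:v+12,u-10:u+10],[50,95]))
E
```

```text
t 61.9 pos [0.4211 0.0834 0.2367] tooly 79.1 q [-0.98 -0.19  0.61  1.94  0.11  1.36  0.98] F [0.1 0.3 0.8] g 0.65 0.0
 world d [-421.1  -83.4 -236.7]  shift [ 1.989 -0.812  1.179]  turn/1.5 -0.0 tilt [ 0.001  0.004 -1.   ]
short scene [227 286  29  23 532] [241.5 297.3] [240.6 294.7]
short top [137 336  28  25 543] [150.6 348.3] [151.  347.4]
tall scene [429 161  21  13 233] [438.7 167. ] [439.5 164.5]
tall top [479 236  30  28 647] [493.8 249.5] [496.  248.5]
-10 .................................................................
-14 .................................................................
-18 .................................................................
-22 .................................................................
-26 .................................................................
-30 .................................................................
-34 .................................................................
-38 .................................................................
-42 .................................................................
-46 .................................................................
-50 .................................................................
-54 .................................................................
-58 .................................................................
-62 ........#...............................................#........
-66 .................................................................
-70 .................................................................
-74 .................................................................
-78 .................................................................
scene gel [1. 3.]
scene oil [  4. 102.]
scene offcut [ 80.5 127. ]
top gel [3. 4.]
top oil [3. 4.]
top offcut [3. 4.]
```

```bash
python3 -c "
from workcell import job; print(job.hand_in())"
```

```text
the job is handed in; nothing more can be done
None
```

Both trays are packed as asked and the job is handed in at about 62 s, though I viewed 16 pictures instead of the allowed 14, the glue sits about 7° off square in its cut-out, and the block's final seat was checked only by floor contact and pose.

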